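# Lock the dishwasher tablets away in the child-proof tub

### The arm

A 7-joint arm with a two-finger parallel gripper is mounted at the origin on a cart in front of the work surface, level with it; the furniture and walls round the work are solid. World frame = base frame: x ahead of the robot, y to its left, z up, the work surface at z = 0. Lengths are in m, angles in rad, forces in N, time in s.
With the tool pointing down it reaches from about 0.425 to 0.925 m from the base axis. Payload 6.8 kg.
Tool frame: the origin (TCP) lies between the finger pads; the fingertips stand 14 mm ahead of it and the grasp point (between the pads) lies 5 mm behind it; z points along the fingers, y is the line along which they close (so a half turn about z gives the same grasp; the last joint's range is limited). The gripper opens to 85 mm and grips with 20 to 120 N. Pads are 22 mm wide; open, the fingers measure 114 mm over their backs; the gripper's body (76 mm by 85 mm) begins 54 mm behind the grasp point. The pads swing forward as they close: fully open they stand 13 mm farther back than shut.
Start: joints at [-1.397, 0.477, 0.022, 1.555, -0.011, 1.109, -0.083], TCP at [0.188, 0.648, 0.245] pointing down, gripper open.
Joint ranges: [-2.96, 2.96], [-0.34, 2.1], [-1.41, 1.46], [0.24, 2.44], [-1.37, 4.51], [0.17, 1.92], [-2.96, 2.96]. Speed limits (rad/s): [2.39, 2.39, 3.14, 3.14, 3.14, 3.14, 3.14].

### API

Orientations are given as a rotation vector (axis times angle).
In Python, from bench import r, eyes, ticket gives the robot as it stands. The module is installed in compiled form; this text tells all that it offers.
- The arm moves only by the tool arm_command, never from a script. Its argument "plan" is text: rows parted by semicolons, each of 4 numbers parted by spaces: the shift along the tool's x, y, z in m, then the turn about the tool's z in degrees. In form: tx ty tz yaw; .... A call has 1 to 20 rows; each row shifts and turns the commanded pose from where the row before left it, along the tool's axes as they then stand; what a row does not reach is not made up. A row lasts 1/8 s, in which the tool goes at most 62.5 mm and 10.7 degrees, less where a joint would pass 70% of its speed; a pose out of reach is approached as far as the arm can. A call is refused whole if a number of a shift passes 0.0625 or a number of a turn 10.7, either way. A call with a gripper value outside its range is refused whole. "hand" is the closure, from -1 (fully open) to 1 (shut), set as the call begins (left out, the last holds). The fingers move at their own pace and stop on an object; "grip_force" is the grip in N (left out, the last holds). Time passes only in rows, so rows that do not move let the fingers close. It gives the time, the measured TCP pose, the force, the opening and the grip force at its end, in the units of the state.
- r.get_obs(): the state, without advancing time (a new reading comes with each control period).
- eyes.grab_frame(name): name is "scene" or "top" or "wrist"; returns (picture, depth): 384x512x3 uint8, red, green, blue; 384x512 float32, m along the optical axis (not along the pixel's ray), 0 where there is no reading.
- eyes.calibration(name): a dict with "fov_y" (degrees; the focal length in pixels is half the picture's height over the tangent of half this angle, whatever the lens; pixels are square), "cx", "cy" (the principal point, pixels), "origin" and "attitude" of the camera in the world; the wrist camera has in their place "tool_from_camera" (4x4, takes a point from camera to tool coordinates, whose origin is the TCP and whose axes are the flange's). Camera axes: x right, y up, looking along -z (the intrinsics and any distortion apply to the point x, -y, -z); pixel columns grow to the right and rows downward; lengths in m; the calibration is good to about 2 mm. A picture is of the moment at which its call begins: read the wrist's pose just before it. calibration takes no time and is no camera call.
- ticket.hand_in(): hands the job in; it is judged then, once.
The state is a dict: "clock": time; "joints": joint angles; "qvel": joint speeds; "tau": joint torques, N m; "tcp_pos": TCP position; "orientation": TCP orientation; "contact_force": force on the tool from outside, world axes, zero at the start; "moment": the same for the moment, N m; "grip_width": finger opening in m; "gripper_force": force on a finger pad.
Only numpy, scipy, OpenCV 4.12 (cv2) and the standard library are available. Lean on these libraries where they do the work, as an engineer would, in place of code of your own. Each camera call takes 0.05 s, during which the arm holds its last target. There are 200 camera calls.

### The job

Small children are coming to visit, so lock every dishwasher tablet away in the child-proof tub: press its blue lid hard down and turn it anticlockwise to open it, put in the tablets that lie about on the worktop, and tip in the ones that somebody left in the two-part snack dish, with the dish turned so that only the tablets fall and the walnuts stay in their half. Then the dish must stand upright on the worktop with its walnuts, and the lid must be back on the tub, pressed down, turned clockwise and locked as you found it. Do not knock the mug, the tea cup or the salt shaker about.

Things in the scene. Friction and masses are not known exactly. Their poses are not given: they have to be found in the camera images.
- tub: White round plastic tub stuck to the worktop by a rubber suction foot; it does not move. Origin: centre of its underside, z up. Body 140 mm wide up to 55 mm, then a neck 110 mm outside and 100 mm inside, inner floor 9 mm high. With the lid locked, the lid's bar lies along the tub's x axis. Left of the tub (+y) the worktop is clear for the lid.
- tub_rim (a point): Centre of the tub's mouth at the height of its rim, 84 mm above the tub's origin. The grey sprung sealing ring on the rim stands 9 mm higher when the lid is off.
- tub_red (a point): One of two red marks on the tub's side (the other is on the far side), on the tub's x axis: the ends of the lid's bar point at them when the lid is locked.
- tub_green (a point): One of two green marks on the tub's side (the other is on the far side), 75 degrees anticlockwise of the red ones seen from above: the bar points at them when the lid is free to come off or to be set on.
- gasket (a joint): How far the lid presses down the sprung sealing ring on the tub's rim, m: 0 lid off, 0.001 lid locked, 0.009 lid flat on the rim. It pushes up with 6 N at 0, 7 N locked and 15 N flat on the rim.
- lid: Blue child-proof lid, 137 mm wide, 24 mm high without its grip bar, 90 g; alike after a half turn. Origin: centre of the skirt's lower edge, z up, x along the bar. Origin above the tub's origin: 72 mm locked, 64 mm pressed flat on the rim, 73 mm when set on loose. A plug under it, 97 mm wide with a tapered edge, goes into the tub's mouth and centres it.
- lid_bar (a point): Point on the lid's axis 45 mm above its origin, in the grip bar (84 mm long along the lid's x, 18 mm wide, from 24 to 54 mm above the origin). The fingers go either side of the bar; fingertips may rest and press on the flat lid beside it.
- lid_lug (a point): One of the two lugs inside the lid's skirt, under the bar's ends (the other is on the far side). To open: press the lid flat on the rim (17 to 25 N) and, still pressing, turn it 75 degrees anticlockwise seen from above (free from 52 to 148), let it rise, lift. To close: the same backwards, clockwise to the end stop. Unpressed, teeth block the turn; locked, it has 2 degrees of play.
- dish: White glazed two-part snack dish, 198 long (x) by 88 wide (y), rim 30 mm high, about 280 g. Origin: centre of its underside, z up. Floor 6 mm thick, 108 mm long; both ends rise from it at 30 degrees to the rim. A divider 8 mm thick and 32 mm high stands across at x = 0. The tablets are in the half at +x, the walnuts in the half at -x.
- dish_grip (a point): Point in the dish's upright wooden grip, 72 mm above the dish's origin. The grip stands on the divider: 10 mm thick (dish x), 44 mm wide (dish y), 25 to 97 mm above the origin; take it from above, the fingers closing along the dish's x.
- dish_lip (a point): Middle of the rim at the tablet end (dish x = 97 mm, 30 mm above the origin). The glaze is slippery: with this end tipped down 52 to 65 degrees about the dish's y axis the tablets slide out over it one after another, while the divider holds the walnuts back.
- dish_tab_1: Dishwasher tablet, a blue and white block 30 (x) by 22 (y) by 14 mm (z) with a red dot on top, 20 g. Origin: centre of its underside. At the start in the dish's half at +x; may be absent.
- dish_tab_2: Dishwasher tablet, a blue and white block 30 (x) by 22 (y) by 14 mm (z) with a red dot on top, 20 g. Origin: centre of its underside. At the start in the dish's half at +x; may be absent.
- dish_tab_3: Dishwasher tablet, a blue and white block 30 (x) by 22 (y) by 14 mm (z) with a red dot on top, 20 g. Origin: centre of its underside. At the start in the dish's half at +x; may be absent.
- stray_1: Dishwasher tablet, a blue and white block 30 (x) by 22 (y) by 14 mm (z) with a red dot on top, 20 g. Origin: centre of its underside. At the start lying flat on the worktop; may be absent.
- stray_2: Dishwasher tablet, a blue and white block 30 (x) by 22 (y) by 14 mm (z) with a red dot on top, 20 g. Origin: centre of its underside. At the start lying flat on the worktop; may be absent.
- stray_3: Dishwasher tablet, a blue and white block 30 (x) by 22 (y) by 14 mm (z) with a red dot on top, 20 g. Origin: centre of its underside. At the start lying flat on the worktop; may be absent.
- walnut_1: Walnut, about 29 mm wide and 34 mm high, 12 g. Origin: its centre. In the dish's half at -x, to stay there.
- walnut_2: Walnut, about 29 mm wide and 34 mm high, 12 g. Origin: its centre. In the dish's half at -x, to stay there.
- mug: Green and white mug, 78 mm wide and 101 mm high with a handle; loose, to be left alone. Origin: centre of its underside.
- cup: White tea cup with a patterned rim, 97 mm wide and 70 mm high; loose, to be left alone. Origin: centre of its underside.
- shaker: Salt shaker, 44 mm wide, 90 mm high; loose, to be left alone. Origin: centre of its underside.

How it is judged:
By the outcome, as a careful person would: the job done as asked, in the order asked, and still so for the second after the job is handed in, with the robot touching nothing.
Of dish_tab_1, dish_tab_2, dish_tab_3 only 2 to 3 are there at a start; the rules pass over those that are not, and their reading is None.
Of stray_1, stray_2, stray_3 only 1 to 3 are there at a start; the rules pass over those that are not, and their reading is None.
At some moment in a run one of stray_1, stray_2, stray_3 may be knocked a few centimetres aside while the robot is not near it.
It also fails if it takes over 210 s, if anything falls off the work surface, if the arm or the gripper's body presses on something with over 40 N, if the wrist force passes 120 N, or if a joint passes its speed limit or range.

## Working session

There is one attempt and no reset: what is moved stays moved. The work goes in short steps, Python scripts to look and compute and a tool call to move; the robot and the scene stay as the last step left them, time stands still between calls to the robot, and variables do not carry over. Pictures are saved under pics/ and viewed, at most 14 in all, crops included, and the job is handed in when it is done.

Besides the shell and the picture viewer there is one more tool, called after "Emit:" as name(argument=value, ...) on one line, values as JSON. arm_command: Moves the arm, as the interface text tells. Its arguments: {"type":"object","properties":{"plan":{"type":"string"},"hand":{"type":"number"},"grip_force":{"type":"number"}},"required":["plan"]}

```bash
mkdir -p pics; cat > h.py <<'E'
import numpy as np,cv2
from scipy.spatial.transform import Rotation as R
from bench import r,eyes,ticket
def mat(a):
    a=np.array(a,float)
    return a if a.shape==(3,3) else R.from_rotvec(a).as_matrix()
def campose(n):
    c=eyes.calibration(n)
    if n!='wrist': return c,mat(c['attitude']) if np.size(c['attitude'])!=4 else R.from_quat(c['attitude']).as_matrix(),np.array(c['origin'])
    o=r.get_obs();T=np.array(c['tool_from_camera']);Rt=mat(o['orientation'])
    return c,Rt@T[:3,:3],Rt@T[:3,3]+np.array(o['tcp_pos'])
def grab(n):
    c,Rc,p=campose(n);im,d=eyes.grab_frame(n)
    f=192/np.tan(np.radians(c['fov_y'])/2)
    v,u=np.mgrid[0:384,0:512]
    P=np.stack([(u-c['cx'])/f*d,-(v-c['cy'])/f*d,-d],-1)@Rc.T+p
    P[d==0]=np.nan
    return im,d,P
def save(im,name,s=1.5):
    cv2.imwrite('pics/'+name,cv2.resize(im[...,::-1],None,fx=s,fy=s))
E
python3 - <<'E'
from h import *
for n in('scene','top','wrist'):print(n,eyes.calibration(n))
o=r.get_obs();print({k:np.round(v,3) for k,v in o.items()})
for n in('scene','top'):
    im,d,P=grab(n);save(im,n+'0.png');np.savez(n+'0.npz',im=im,P=P)
E
```

```text
scene {'fov_y': 55.28437482351524, 'cx': 256.68843887724785, 'cy': 195.24778513441842, 'origin': array([-0.09624748, -0.47391982,  0.64427935]), 'attitude': array([ 0.86738403, -0.42174092, -0.82303735])}
top {'fov_y': 52.54290016476539, 'cx': 256.48985799532403, 'cy': 187.49026214209644, 'origin': array([0.30988806, 0.03347058, 1.16469033]), 'attitude': array([ 0.14704451, -0.1799224 , -1.70759463])}
wrist {'fov_y': 68.6333768221793, 'cx': 255.14146879961095, 'cy': 195.54806624946616, 'tool_from_camera': array([[-7.25946122e-04,  9.49873515e-01,  3.12633616e-01,
         8.01489335e-02],
       [ 9.99999727e-01,  6.46222088e-04,  3.58620031e-04,
        -9.16134310e-04],
       [ 1.38612922e-04,  3.12633791e-01, -9.49873725e-01,
        -1.28316590e-01],
       [ 0.00000000e+00,  0.00000000e+00,  0.00000000e+00,
         1.00000000e+00]])}
{'clock': np.float64(0.0), 'joints': array([-1.397,  0.478,  0.022,  1.556, -0.011,  1.109, -0.083]), 'qvel': array([ 0.   , -0.   ,  0.001, -0.   ,  0.001, -0.001, -0.   ]), 'tau': array([-1.0000e-03, -5.9646e+01,  1.6080e+00, -2.8119e+01,  1.2000e-02,
        1.0000e-02, -0.0000e+00]), 'tcp_pos': array([0.188, 0.648, 0.244]), 'orientation': array([-4.41e-01, -3.11e+00,  3.00e-03]), 'contact_force': array([-0.125, -0.803,  0.136]), 'moment': array([ 0.001,  0.016, -0.051]), 'gripper_force': np.float64(0.0), 'grip_width': np.float64(0.086)}
```

View pics/scene0.png

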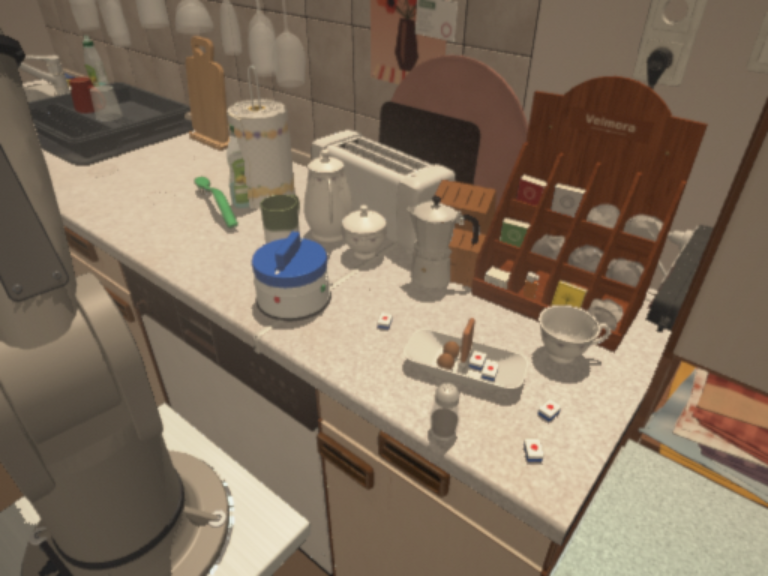

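View pics/top0.png

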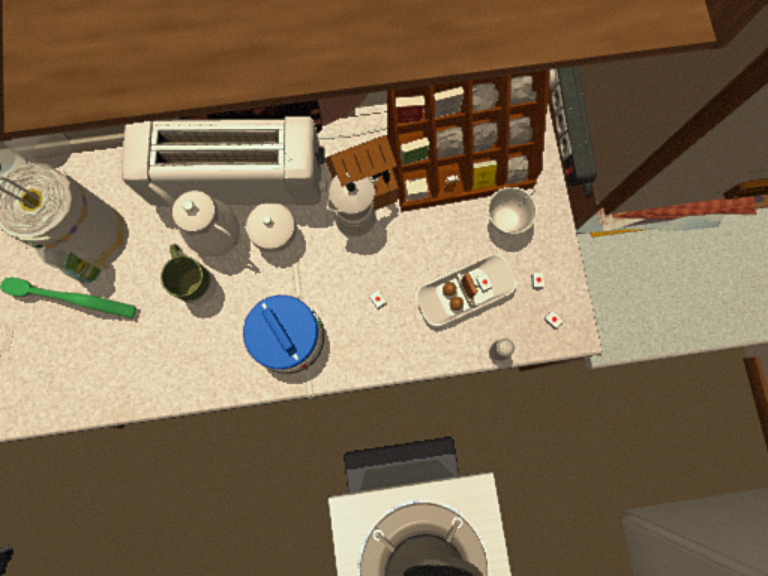

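The scene view shows the tub (290,275), dish with 2 tablets and 2 walnuts (465,360), and strays at (385,321), (549,410) and (533,450). The mug is at (280,215), the cup at (568,335) and the shaker at (445,412). The top view agrees: lid bar (280,332), strays (378,299), (538,280), (554,320).

```bash
python3 - <<'E'
from h import *
z=np.load('top0.npz');im,P=z['im'],z['P']
hs=cv2.cvtColor(im,cv2.COLOR_RGB2HSV)
def at(u,v,k=2):
    u,v=int(u/1.5),int(v/1.5);return np.round(np.nanmedian(P[v-k:v+k+1,u-k:u+k+1].reshape(-1,3),0),3)
for n,p in dict(brushlesstable=(100,400),barA=(265,310),barB=(295,355),mid=(280,332),lidL=(255,340),mug=(186,278),cup=(511,213),shak=(503,348),grip=(469,285),tab=(484,283),s1=(378,299),s2=(538,280),s3=(554,320),table=(350,340),brushend=(130,310),edge=(598,352),edge2=(0,438),base=(425,560),dishL=(425,300),dishlipR=(505,275)).items(): print(n,at(*p))
# lid: blue mask
X=P.reshape(-1,3);m=((hs[...,0]>100)&(hs[...,0]<125)&(hs[...,1]>150)&(P[...,2]>.05))
q=P[m];print('blue',len(q),np.percentile(q[:,2],[2,25,50,75,98]))
top=q[np.abs(q[:,2]-np.median(q[:,2]))<.005];print('lid c',cv2.minEnclosingCircle(top[:,:2].astype(np.float32)),top.mean(0))
b=q[q[:,2]>np.median(q[:,2])+.02];print('bar',len(b),cv2.minAreaRect((b[:,:2]*1000).astype(np.float32)),b.mean(0))
# strays via red dots
m=((hs[...,0]<8)|(hs[...,0]>172))&(hs[...,1]>150)&(hs[...,2]>120)
n,l,s,c=cv2.connectedComponentsWithStats(m.astype(np.uint8))
for i in range(1,n):
    if 3<s[i,4]<60: print('red',c[i]*1.5,s[i,4],np.round(np.nanmedian(P[l==i],0),3))
for nm in('top0','scene0'):
    z=np.load(nm+'.npz');P=z['P']
    # dish cloud at rim height 
    for (cx,cy,hh) in [tuple(at(469,285)[:2])+(0,)]:
        Q=P.reshape(-1,3)
        k=(np.hypot(Q[:,0]-cx,Q[:,1]-cy)<.13)&(Q[:,2]>.02)&(Q[:,2]<.033)
        print(nm,'dishrim',k.sum(),cv2.minAreaRect((Q[k,:2]*1000).astype(np.float32)))
E
```

```text
brushlesstable [ 0.395  0.579 -0.   ]
barA [0.508 0.222 0.098]
barB [0.419 0.179 0.095]
mid [0.459 0.196 0.126]
lidL [0.456 0.246 0.096]
mug [0.612 0.39  0.008]
cup [ 0.652 -0.284  0.013]
shak [ 0.375 -0.202  0.088]
grip [ 0.502 -0.16   0.087]
tab [ 0.515 -0.202  0.02 ]
s1 [0.512 0.011 0.014]
s2 [ 0.506 -0.312  0.015]
s3 [ 0.421 -0.328  0.014]
table [ 0.442  0.079 -0.001]
brushend [0.56  0.501 0.022]
edge [ 0.348 -0.407 -0.001]
edge2 [nan nan nan]
base [0.069 0.002 0.209]
dishL [ 0.495 -0.08   0.022]
dishlipR [ 0.523 -0.246  0.023]
blue 1868 [0.09145492 0.0946494  0.09616002 0.09801701 0.12791685]
lid c ((0.4641553461551666, 0.20001620054244995), 0.06761642545461655) [0.46280416 0.19922141 0.09580077]
bar 225 ((478.46771240234375, 336.4778747558594), (420.5286560058594, 791.8552856445312), 61.46052169799805) [0.48009855 0.19717809 0.12682647]
red [724.09615385 205.38461538] 26 [ 0.601 -0.722  0.024]
red [733.125 199.875] 4 [ 0.61  -0.741  0.028]
red [750.33333333 199.83333333] 9 [ 0.605 -0.775  0.029]
red [698.1 203.7] 5 [ 0.612 -0.667  0.026]
red [703.23214286 208.23214286] 56 [ 0.601 -0.683  0.025]
red [742.88461538 206.80769231] 39 [ 0.595 -0.764  0.023]
red [679.57894737 208.02631579] 19 [ 0.609 -0.628  0.026]
red [693.375 205.5  ] 4 [ 0.61  -0.658  0.027]
red [649.5   210.125] 12 [ 0.613 -0.566  0.027]
red [664.125 209.   ] 12 [ 0.611 -0.597  0.026]
red [630.5625 212.4375] 8 [ 0.613 -0.527  0.028]
red [640.3125 212.0625] 8 [ 0.613 -0.546  0.027]
red [615.25 215.5 ] 6 [ 0.611 -0.491  0.028]
red [538.3125 279.1875] 8 [ 0.506 -0.315  0.014]
red [484.5        280.92857143] 7 [ 0.517 -0.206  0.02 ]
red [376.8 297.9] 5 [0.513 0.014 0.016]
red [553.5        318.42857143] 7 [ 0.423 -0.329  0.015]
top0 dishrim 758 ((502.6292724609375, -165.8374786376953), (176.1549530029297, 184.9269256591797), 56.088829040527344)
scene0 dishrim 406 ((734.0445556640625, -42.48606872558594), (139.64895629882812, 247.3326873779297), 11.722809791564941)
  return np.nanmean(a, axis, out=out, keepdims=keepdims)
```

Emit:
arm_command(plan="-0.018 -0.041 0 0;-0.018 -0.041 0 0;-0.018 -0.041 0 0;-0.018 -0.041 0 0;-0.018 -0.041 0 0;-0.018 -0.041 0 0;-0.018 -0.041 0 0;-0.018 -0.041 0 0;-0.018 -0.041 0 0;-0.018 -0.041 0 0;0 0 0 0")

```text
clock: 1.48
tcp_pos: [0.2463, 0.2017, 0.2448]
orientation: [-0.447, -3.108, 0.001]
contact_force: [0.3, 0.4, 0.1]
grip_width: 0.0853
gripper_force: 0.0
```

Emit:
arm_command(plan="-0.042 0.012 -0.02 0;-0.042 0.012 -0.02 0;-0.042 0.012 -0.02 0;-0.042 0.012 -0.02 0;0 0 0 0;0 0 0 0")

```text
clock: 2.22
tcp_pos: [0.4205, 0.2044, 0.3245]
orientation: [-0.44, -3.109, 0.002]
contact_force: [-0.0, -0.1, -0.2]
grip_width: 0.0854
gripper_force: 0.0
```

```bash
cat >> h.py <<'E'
def lidpose():
    im,d,P=grab('wrist');hs=cv2.cvtColor(im,cv2.COLOR_RGB2HSV)
    m=(hs[...,0]>100)&(hs[...,0]<130)&(hs[...,1]>120)&(P[...,2]>.012)
    q=P[m];h=np.histogram(q[:,2],np.arange(0,.6,.002));zt=np.median(q[:,2])
    t=q[abs(q[:,2]-zt)<.004];c,rad=cv2.minEnclosingCircle(t[:,:2].astype(np.float32))
    b=q[(q[:,2]>zt+.022)&(q[:,2]<zt+.04)];b=b[np.hypot(*(b[:,:2]-c).T)<.06]
    rc=cv2.minAreaRect((b[:,:2]*1000).astype(np.float32))
    _,_,V=np.linalg.svd(b[:,:2]-b[:,:2].mean(0),full_matrices=False)
    print('lid',np.round(c,4),rad,'ztop',zt,'bar',b.mean(0).round(4),rc,'ang',np.degrees(np.arctan2(V[0,1],V[0,0])))
    return im,d,P
def info():
    o=r.get_obs();M=mat(o['orientation']);print(o['clock'],np.round(o['tcp_pos'],4),'toolx ang',np.degrees(np.arctan2(M[1,0],M[0,0])).round(2),'q',np.round(o['joints'],2),'F',np.round(o['contact_force'],1),'w',np.round(o['grip_width'],4));return np.array(o['tcp_pos']),M
def tot(xyz,ang=None):
    """tool-axis shift to reach world point, and yaw to bring toolx to ang (mod 180 and 360)"""
    p,M=info();d=np.array(xyz)-p;print('shift',np.round(M.T@d,4))
    if ang is not None:
        a=np.degrees(np.arctan2(M[1,0],M[0,0]));y=(a-ang+180)%360-180;print('yaw',round(y,2),'or',round((y+180+180)%360-180,2))
E
python3 - <<'E'
from h import *
info();im,d,P=lidpose();save(im,'w1.png',1.2)
E
```

```text
2.225 [0.4205 0.2044 0.3245] toolx ang 163.89 q [-0.97  0.04  0.4   1.95 -0.02  1.16  0.73] F [-0.  -0.1 -0.2] w 0.0854
lid [0.4629 0.2001] 0.06773470342159271 ztop 0.09573405207865762 bar [0.4611 0.2    0.1249] ((463.2347717285156, 200.09060668945312), (83.13719177246094, 18.539682388305664), 24.866609573364258) ang 24.584989813757122
```

View pics/w1.png

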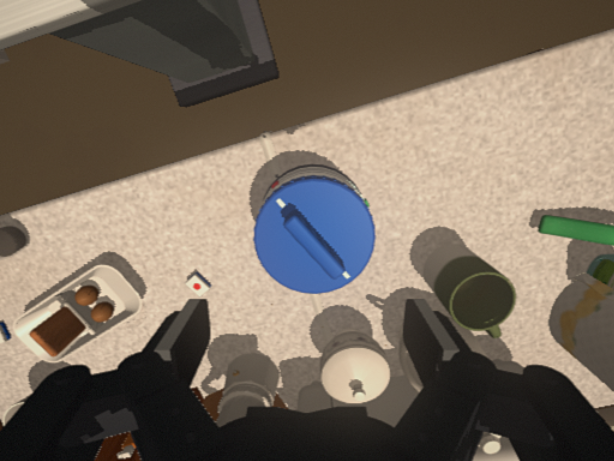

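The picture shows the lid centre near (315,235) with its bar tilted about 25°, and the wrist depth puts it at (0.463, 0.200). One stray is at (198,286) and the mug at (482,295).

Emit:
arm_command(plan="0 0 0.03 -10.2;0 0 0.03 -10.2;0 0 0.03 -10.2;0 0 0.02 -10.2;-0.0367 -0.0218 0 0;0 0 0.03 0;0 0 0 0;0 0 0 0")

```text
clock: 3.28
tcp_pos: [0.463, 0.1998, 0.1858]
orientation: [0.672, -3.068, -0.001]
contact_force: [-0.1, 0.2, -1.0]
grip_width: 0.0855
gripper_force: 0.0
```

```bash
python3 - <<'E'
from h import *
tot((.463,.2,.118),204.8)
lidpose()
E
```

```text
3.275 [0.463  0.1998 0.1858] toolx ang -155.29 q [-0.84  0.28  0.37  2.04 -0.13  0.85  1.6 ] F [-0.1  0.2 -1. ] w 0.0855
shift [-0.0001  0.0001  0.0678]
yaw -0.09 or 179.91
lid [0.4634 0.1995] 0.06828510016202927 ztop 0.09581853305141738 bar [0.46   0.1981 0.125 ] ((463.5188293457031, 199.787353515625), (84.12593841552734, 18.436397552490234), 24.798616409301758) ang 24.792132494072256
```

Emit:
arm_command(plan="0 0 0 10.6;0 0 0 10.6;0 0 0 10.6;0 0 0 10.6;0 0 0 10.6;0 0 0 10.6;0 0 0 10.6;0 0 0 10.6;0 0 0 10.6;0 0 0 10.6;0 0 0 10.6;0 0 0 10.6;0 0 0 10.6;0 0 0 10.6;0 0 0 10.6;0 0 0 10.6;0 0 0 10.4;0 0 0.03 0;0 0 0.03 0;0 0 0 0")

```text
clock: 5.82
tcp_pos: [0.4625, 0.1996, 0.1247]
orientation: [-3.069, -0.672, 0.004]
contact_force: [-0.2, 0.3, 0.6]
grip_width: 0.0853
gripper_force: 0.0
```

```bash
python3 - <<'E'
from h import *
tot((.463,.2,.118),24.8)
E
```

```text
5.825 [0.4625 0.1996 0.1247] toolx ang 24.69 q [-1.28  0.55  0.99  2.11 -0.65  0.82 -1.03] F [-0.2  0.3  0.6] w 0.0853
shift [ 0.0007 -0.0001  0.0067]
yaw -0.11 or 179.89
```

Emit:
arm_command(plan="0 0 0.004 0;0 0 0 0;0 0 0 0;0 0 0 0;0 0 0 0;0 0 0 0;0 0 0 0", hand=1, grip_force=60)

```text
clock: 6.7
tcp_pos: [0.4641, 0.1996, 0.1218]
orientation: [-3.069, -0.67, -0.001]
contact_force: [-1.2, -0.3, 5.3]
grip_width: 0.0166
gripper_force: 60.5
```

Emit:
arm_command(plan="0 0 0.003 0;0 0 0.003 0;0 0 0.002 0;0 0 0 0;0 0 0 0")

```text
clock: 7.32
tcp_pos: [0.4643, 0.1996, 0.1143]
orientation: [-3.068, -0.67, -0.001]
contact_force: [-2.1, -0.3, 13.1]
grip_width: 0.0165
gripper_force: 61.7
```

Emit:
arm_command(plan="0 0 0.001 0;0 0 0.001 0;0 0 0 0;0 0 0 0")

```text
clock: 7.82
tcp_pos: [0.4644, 0.1996, 0.1139]
orientation: [-3.066, -0.669, -0.0]
contact_force: [-10.9, -1.3, 37.1]
grip_width: 0.0165
gripper_force: 64.8
```

Emit:
arm_command(plan="-0.0005 0 -0.0008 0;0 0 0 0;0 0 0 0")

```text
clock: 8.2
tcp_pos: [0.4643, 0.1996, 0.1139]
orientation: [-3.067, -0.67, -0.002]
contact_force: [-5.9, -0.2, 23.4]
grip_width: 0.0166
gripper_force: 62.9
```

Now 23 N. Turn anticlockwise (negative yaw), in steps.

Emit:
arm_command(plan="0 0 0 -3;0 0 0 -4;0 0 0 -4;0 0 0 -4;0 0 0 0;0 0 0 0")

```text
clock: 8.95
tcp_pos: [0.4652, 0.1998, 0.114]
orientation: [-2.954, -1.066, -0.006]
contact_force: [-1.5, -1.3, 17.6]
grip_width: 0.0163
gripper_force: 62.3
```

Emit:
arm_command(plan="0 0 0.0002 -4;0 0 0 -4;0 0 0 -4;0 0 0 -4;0 0 0 -4;0 0 0 0;0 0 0 0")

```text
clock: 9.82
tcp_pos: [0.4653, 0.1997, 0.1139]
orientation: [-2.725, -1.563, -0.006]
contact_force: [-2.0, -0.9, 18.9]
grip_width: 0.0169
gripper_force: 62.5
```

Emit:
arm_command(plan="0 0 0 -4;0 0 0.0001 -4;0 0 0 -4;0 0 0 -4;0 0 0 -4;0 0 0 -4;0 0 0 -4;0 0 0 -4;0 0 0 -4;0 0 0 -4;0 0 0 0;0 0 0 0")

```text
clock: 11.32
tcp_pos: [0.4655, 0.2001, 0.1139]
orientation: [2.025, 2.4, 0.007]
contact_force: [-1.6, 0.7, 19.4]
grip_width: 0.0166
gripper_force: 62.4
```

Emit:
arm_command(plan="0 0 -0.003 0;0 0 -0.003 0;0 0 -0.003 0;0 0 -0.006 0;0 0 -0.015 0;0 0 -0.03 0;0 0 -0.04 0;0 0 0 0;0 0 0 0")

```text
clock: 12.45
tcp_pos: [0.4626, 0.199, 0.2116]
orientation: [-2.026, -2.4, 0.001]
contact_force: [-0.3, -0.7, -0.8]
grip_width: 0.0167
gripper_force: 59.9
```

```bash
python3 - <<'E'
from h import *
tot((.42,.42,.214),None)
im,d,P=grab('scene');save(im[60:260,80:400],'s1.png',2.2)
E
```

```text
12.45 [0.4626 0.199  0.2116] toolx ang 99.67 q [-1.13  0.28  0.72  2.03 -0.23  0.91 -0.12] F [-0.3 -0.7 -0.8] w 0.0167
shift [ 0.225  -0.0049 -0.0024]
```

View pics/s1.png

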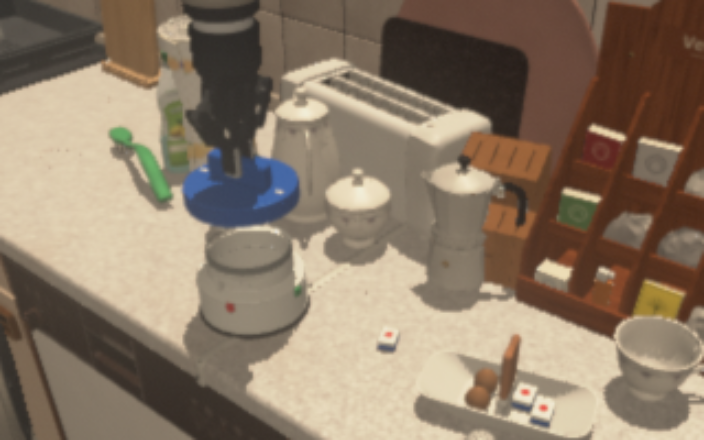

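Emit:
arm_command(plan="0.0575 0.0066 0 0;0.0575 0.0066 0 0;0.0575 0.0066 0 0;0.0575 0.0066 0 0;0 0 0.05 0;0 0 0.05 0;0 0 0.04 0;0 0 0.014 0;0 0 0.005 0;0 0 0 0;0 0 0 0")

```text
clock: 13.88
tcp_pos: [0.4516, 0.431, 0.0543]
orientation: [-2.027, -2.4, -0.004]
contact_force: [0.6, -0.3, -1.3]
grip_width: 0.0166
gripper_force: 59.7
```

Emit:
arm_command(plan="0 0 0.002 0;0 0 0.002 0;0 0 0.001 0;0 0 0 0;0 0 0 0")

```text
clock: 14.5
tcp_pos: [0.451, 0.4308, 0.05]
orientation: [-2.026, -2.399, -0.002]
contact_force: [-5.6, -3.2, 17.2]
grip_width: 0.0169
gripper_force: 62.2
```

Emit:
arm_command(plan="0 0 0 0;0 0 0 0;0 0 -0.03 0;0 0 -0.05 0;0 0 -0.06 0;0 0 -0.06 0;-0.053 0 0 0;-0.053 0 0 0;-0.053 0 0 0;-0.053 0 0 0;-0.053 0 0 0;-0.053 0 0 0;-0.053 0 0 0;0 0 0 0;0 0 0 0", hand=-1)

```text
clock: 16.38
tcp_pos: [0.5129, 0.065, 0.2476]
orientation: [-2.027, -2.4, -0.0]
contact_force: [0.1, -0.0, 0.3]
grip_width: 0.0853
gripper_force: 0.0
```

```bash
cat >> h.py <<'E'
def tabs(P,im,zlo=.008,zhi=.02):
    """flat-top blobs on worktop at tablet height -> centre, long-axis angle"""
    hs=cv2.cvtColor(im,cv2.COLOR_RGB2HSV)
    red=(((hs[...,0]<8)|(hs[...,0]>172))&(hs[...,1]>140)&(hs[...,2]>110)).astype(np.uint8)
    n,l,s,c=cv2.connectedComponentsWithStats(red)
    for i in range(1,n):
        if s[i,4]<12: continue
        c3=np.nanmedian(P[l==i],0)
        if not(.3<c3[0]<.75 and c3[2]<.06): continue
        k=(np.hypot(P[...,0]-c3[0],P[...,1]-c3[1])<.021)&(abs(P[...,2]-c3[2])<.004)
        rc=cv2.minAreaRect((P[k][:,:2]*1000).astype(np.float32));b=cv2.boxPoints(rc)
        e=[b[1]-b[0],b[2]-b[1]];e=max(e,key=np.linalg.norm)
        print('red',np.round(c[i]),s[i,4],c3.round(4),'rect',np.round(rc[0],1),np.round(rc[1],1),'long ang',np.degrees(np.arctan2(e[1],e[0])).round(1))
E
python3 - <<'E'
from h import *
info();im,d,P=grab('wrist');tabs(P,im);save(im,'w2.png',1.2)
E
```

```text
16.375 [0.5129 0.065  0.2476] toolx ang 99.64 q [-0.91  0.27  0.8   1.97 -0.23  1.    0.16] F [ 0.1 -0.   0.3] w 0.0853
red [299.  19.] 28 [0.5287 0.2294 0.0528] rect [528.7 225.7] [ 7.3 33.4] long ang -72.2
red [164.  60.] 19 [0.3982 0.1695 0.0526] rect [402.4 165.6] [ 5.2 29.1] long ang -56.2
red [249. 204.] 37 [0.5128 0.0124 0.0143] rect [513.1  12.2] [29.8 21.6] long ang 25.4
```

View pics/w2.png

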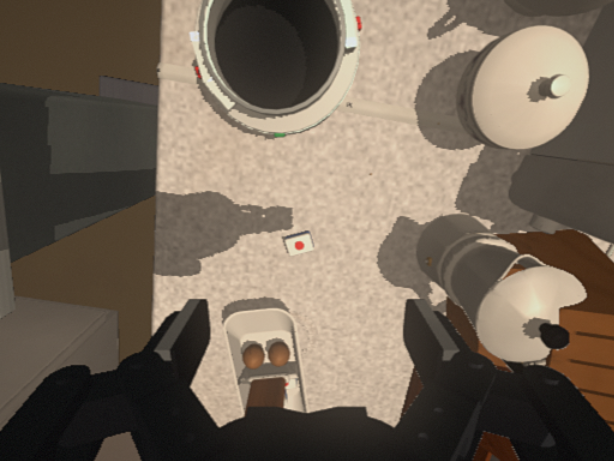

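The picture shows stray 1 at (299,243), the open tub above it at (275,60) and the dish below at (265,360) with the walnuts on the near side.

Emit:
arm_command(plan="0 0 0.04 -7.9;0 0 0.04 -7.9;-0.0238 -0.0113 0.04 0;-0.0238 -0.0113 0.04 0;0 0 0.04 0;0 0 0.02 0;0 0 0.0126 0;0 0 0 0;0 0 0 0")

```text
clock: 17.55
tcp_pos: [0.5137, 0.0124, 0.0159]
orientation: [1.676, 2.656, 0.001]
contact_force: [-0.6, -0.6, -0.0]
grip_width: 0.0857
gripper_force: 0.0
```

Emit:
arm_command(plan="0 0 0 0;0 0 0 0;0 0 0 0;0 0 0 0;0 0 0 0;0 0 0 0", hand=1, grip_force=30)

```text
clock: 18.3
tcp_pos: [0.5132, 0.012, 0.0156]
orientation: [1.678, 2.656, 0.001]
contact_force: [-1.3, 0.9, 5.5]
grip_width: 0.029
gripper_force: 29.9
```

Emit:
arm_command(plan="0 0 -0.05 0;0 0 -0.05 0;0.0478 0.0089 -0.05 0;0.0478 0.0089 0 0;0.0478 0.0089 0 0;0.0478 0.0089 0 0;0 0 0.05 0;0 0 0.05 0;0 0 0 0;0 0 0 0")

```text
clock: 19.55
tcp_pos: [0.4652, 0.1947, 0.0613]
orientation: [1.678, 2.655, 0.001]
contact_force: [0.5, -0.6, 0.7]
grip_width: 0.029
gripper_force: 30.1
```

Emit:
arm_command(plan="0 0 0 0;0 0 0 0;0 0 0 0;0 0 -0.04 0;0 0 -0.06 0;0 0 -0.06 0;0 0 0 0", hand=0)

```text
clock: 20.42
tcp_pos: [0.4669, 0.196, 0.2244]
orientation: [1.676, 2.654, 0.014]
contact_force: [-0.0, 0.3, -0.7]
grip_width: 0.0426
gripper_force: 0.0
```

Emit:
arm_command(plan="-0.047 -0.022 0 0;-0.047 -0.022 0 0;-0.047 -0.022 0 0;-0.047 -0.022 0 0;-0.047 -0.022 0 0;-0.047 -0.022 0 0;-0.047 -0.022 -0.01 0;-0.047 -0.022 -0.01 0;-0.047 -0.022 -0.01 0;0 0 0 0;0 0 0 0;0 0 0 0", hand=-1)

```text
clock: 21.92
tcp_pos: [0.4674, -0.2702, 0.2492]
orientation: [-1.673, -2.657, -0.001]
contact_force: [0.4, 0.6, -0.2]
grip_width: 0.0854
gripper_force: 0.0
```

```bash
python3 - <<'E'
from h import *
info();im,d,P=grab('wrist');tabs(P,im);save(im,'w3.png',1.2);np.savez('w3.npz',im=im,P=P)
E
```

```text
21.925 [ 0.4674 -0.2702  0.2492] toolx ang 115.59 q [-0.31  0.34  0.9   1.92 -0.31  1.03  1.18] F [ 0.4  0.6 -0.2] w 0.0854
red [330. 120.] 50 [ 0.5236 -0.1773  0.0201] rect [ 528.  -181.1] [35.4 32. ] long ang 15.6
red [312. 138.] 44 [ 0.515  -0.2059  0.0202] rect [ 513.9 -201. ] [29.9 31.5] long ang -73.6
red [206. 192.] 39 [ 0.4216 -0.3301  0.0141] rect [ 421.8 -330.6] [30.  22.5] long ang 38.2
red [266. 208.] 34 [ 0.5045 -0.3158  0.0141] rect [ 504.9 -315.5] [22.2 29.9] long ang -9.0
red [278. 336.] 65 [ 0.6128 -0.4939  0.0286] rect [ 620.  -497.1] [22.  25.5] long ang -1.3
```

View pics/w3.png

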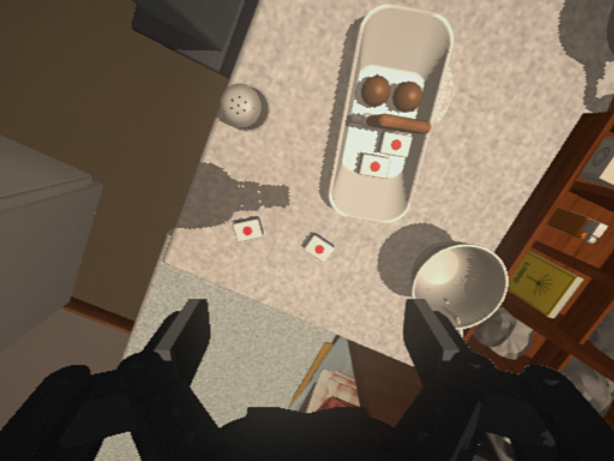

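The picture shows two strays at (248,230) and (319,248), the dish at (390,110) with tablets at (396,145) and (375,166), and walnuts at (376,91) and (407,97). The cup is at (460,290) and the shaker at (241,105).

Emit:
arm_command(plan="0 0 0.03 8.65;0 0 0.03 8.65;0 0 0.02 8.65;0 0 0.02 8.65;-0.0391 0.0441 0 0;0 0 0.05 0;0 0 0.05 0;0 0 0.022 0;0 0 0.012 0;0 0 0 0;0 0 0 0")

```text
clock: 23.35
tcp_pos: [0.5056, -0.3182, 0.0175]
orientation: [2.39, 2.036, 0.002]
contact_force: [-0.5, -0.1, -0.1]
grip_width: 0.0854
gripper_force: 0.0
```

Emit:
arm_command(plan="0 0 0 0;0 0 0 0;0 0 0 0;0 0 0 0;0 0 0 0;0 0 0 0", hand=1, grip_force=30)

```text
clock: 24.1
tcp_pos: [0.5049, -0.3178, 0.0164]
orientation: [2.391, 2.037, 0.001]
contact_force: [-1.0, 0.5, 5.8]
grip_width: 0.0292
gripper_force: 30.4
```

Emit:
arm_command(plan="0 0 -0.06 0;0 0 -0.06 0;0 0 -0.055 0;0.0505 -0.0123 0 0;0.0505 -0.0123 0 0;0.0505 -0.0123 0 0;0.0505 -0.0123 0 0;0.0505 -0.0123 0 0;0.0505 -0.0123 0 0;0.0505 -0.0123 0 0;0.0505 -0.0123 0 0;0.0505 -0.0123 0 0;0.0505 -0.0123 0 0;0 0 0.04 0;0 0 0.04 0;0 0 0.045 0;0 0 0 0;0 0 0 0")

```text
clock: 26.35
tcp_pos: [0.4643, 0.2002, 0.0671]
orientation: [2.392, 2.036, 0.001]
contact_force: [1.4, 0.2, -0.2]
grip_width: 0.0291
gripper_force: 30.0
```

Emit:
arm_command(plan="0 0 0 0;0 0 0 0;0 0 0 0;0 0 -0.04 0;0 0 -0.06 0;0 0 -0.04 0;0 0 0 0", hand=0)

```text
clock: 27.22
tcp_pos: [0.4651, 0.2011, 0.2087]
orientation: [-2.391, -2.037, -0.009]
contact_force: [0.3, 0.3, -0.1]
grip_width: 0.0428
gripper_force: 0.0
```

Emit:
arm_command(plan="-0.054 0.007 0 0;-0.054 0.007 0 0;-0.054 0.007 0 0;-0.054 0.007 0 0;-0.054 0.007 0 0;-0.054 0.007 0 0;-0.054 0.007 -0.01 0;-0.054 0.007 -0.01 0;-0.054 0.007 -0.01 0;0 0 0 0;0 0 0 0;0 0 0 0", hand=-1)

```text
clock: 28.72
tcp_pos: [0.4486, -0.2875, 0.2352]
orientation: [-2.388, -2.039, -0.0]
contact_force: [0.1, 0.5, -0.1]
grip_width: 0.0858
gripper_force: 0.0
```

```bash
python3 - <<'E'
from h import *
im,d,P=grab('wrist');tabs(P,im);np.savez('w4.npz',im=im,P=P)
tot((.4217,-.3303,.015),38.2-90);tot((.4217,-.3303,.015),38.2)
# dish pose: fit using rim-height & floor cloud
for nm in('w3','w4'):
    z=np.load(nm+'.npz');Q=z['P'].reshape(-1,3);I=z['im'].reshape(-1,3).astype(int)
    near=np.hypot(Q[:,0]-.503,Q[:,1]+.166)<.115
    k=near&(Q[:,2]>.024)&(Q[:,2]<.033);rc=cv2.minAreaRect((Q[k,:2]*1000).astype(np.float32));print(nm,'rim',k.sum(),rc)
    g=near&(Q[:,2]>.075)&(Q[:,2]<.105);print('grip top',g.sum(),Q[g].mean(0).round(4),np.percentile(Q[g,2],98),cv2.minAreaRect((Q[g,:2]*1000).astype(np.float32)))
E
```

```text
red [307.  64.] 62 [ 0.524  -0.1772  0.0204] rect [ 527.4 -179.8] [37.8 32. ] long ang 24.4
red [301.  92.] 57 [ 0.515  -0.2057  0.0202] rect [ 514.1 -201. ] [30.  31.5] long ang -73.8
red [240. 204.] 35 [ 0.4214 -0.3307  0.0145] rect [ 421.5 -330.7] [30.3 22.1] long ang 37.3
red [402. 293.] 42 [ 0.6247 -0.4909  0.0326] rect [ 630.4 -491.7] [ 8.2 30.4] long ang -4.3
red [401. 374.] 137 [ 0.6233 -0.6455  0.0312] rect [ 628.2 -644.8] [39.2 24.8] long ang 85.3
28.775 [ 0.4488 -0.2875  0.2354] toolx ang 81.01 q [-0.37  0.41  1.07  1.95 -0.43  1.03  0.74] F [ 0.3 -0.3  0.1] w 0.0855
shift [-0.0467 -0.0198  0.2203]
yaw 132.81 or -47.19
28.775 [ 0.4488 -0.2875  0.2354] toolx ang 81.01 q [-0.37  0.41  1.07  1.95 -0.43  1.03  0.74] F [ 0.3 -0.3  0.1] w 0.0855
shift [-0.0467 -0.0198  0.2203]
yaw 42.81 or -137.19
w3 rim 4053 ((469.17266845703125, -173.90817260742188), (159.77728271484375, 198.5269775390625), 16.187026977539062)
grip top 522 [ 0.5014 -0.1652  0.0943] 0.09758567101040416 ((502.86529541015625, -164.48072814941406), (42.98247528076172, 10.008853912353516), 16.176620483398438)
w4 rim 3241 ((497.873046875, -182.1036834716797), (144.70501708984375, 172.4272003173828), 62.02021408081055)
grip top 736 [ 0.5026 -0.1657  0.0938] 0.09768514347344576 ((503.40191650390625, -164.5634765625), (43.89961242675781, 10.116015434265137), 16.15102767944336)
```

Emit:
arm_command(plan="0 0 0.02 8.7;0 0 0.02 8.7;0 0 0.02 8.7;0 0 0.02 8.7;0 0 0.02 8.7;-0.0478 0.0175 0 0;0 0 0.05 0;0 0 0.04 0;0 0 0.02 0;0 0 0.011 0;0 0 0 0;0 0 0 0")

```text
clock: 30.28
tcp_pos: [0.4216, -0.3324, 0.0158]
orientation: [2.975, 1.007, 0.001]
contact_force: [0.5, -0.1, -0.5]
grip_width: 0.0853
gripper_force: 0.0
```

Emit:
arm_command(plan="0 0 0 0;0 0 0 0;0 0 0 0;0 0 0 0;0 0 0 0;0 0 0 0", hand=1, grip_force=30)

```text
clock: 31.02
tcp_pos: [0.4211, -0.3324, 0.0152]
orientation: [2.976, 1.006, 0.001]
contact_force: [0.4, 2.1, 5.9]
grip_width: 0.021
gripper_force: 31.2
```

```bash
python3 - <<'E'
from h import *
tot((.4635,.2,.18))
E
```

```text
31.025 [ 0.4211 -0.3324  0.0152] toolx ang 37.34 q [-0.07  0.8   0.85  2.08 -0.95  0.72  0.5 ] F [0.4 2.1 5.9] w 0.021
shift [ 0.3567 -0.3975 -0.1647]
```

Emit:
arm_command(plan="0 0 -0.06 0;0 0 -0.06 0;0 0 -0.045 0;0.0357 -0.0398 0 0;0.0357 -0.0398 0 0;0.0357 -0.0398 0 0;0.0357 -0.0398 0 0;0.0357 -0.0398 0 0;0.0357 -0.0398 0 0;0.0357 -0.0398 0 0;0.0357 -0.0398 0 0;0.0357 -0.0398 0 0;0.0357 -0.0398 0 0;0 0 0.04 0;0 0 0.04 0;0 0 0.035 0;0 0 0 0;0 0 0 0")

```text
clock: 33.28
tcp_pos: [0.464, 0.2005, 0.066]
orientation: [2.976, 1.005, 0.002]
contact_force: [0.3, 0.4, 0.3]
grip_width: 0.0213
gripper_force: 30.5
```

Emit:
arm_command(plan="0 0 0 0;0 0 0 0;0 0 0 0;0 0 -0.04 0;0 0 -0.06 0;0 0 -0.06 0;0 0 0 0;0 0 0 0", hand=0)

```text
clock: 34.28
tcp_pos: [0.4628, 0.201, 0.2246]
orientation: [-2.975, -1.006, 0.001]
contact_force: [-0.0, -0.6, -0.6]
grip_width: 0.0423
gripper_force: 0.0
```

```bash
python3 - <<'E'
from h import *
tot((.503,-.1646,.3),106.2)
im,d,P=grab('wrist')
k=(np.hypot(P[...,0]-.4635,P[...,1]-.2)<.046)&(P[...,2]<.09)
print('inside z',np.percentile(P[k][:,2],[5,50,95,99]));save(im,'w5.png',1.2)
E
```

```text
34.275 [0.4628 0.201  0.2246] toolx ang 37.38 q [-1.53  0.64  1.43  2.03 -0.71  1.13 -0.69] F [-0.  -0.6 -0.6] w 0.0423
shift [-0.19    0.3148 -0.0757]
yaw -68.82 or 111.18
inside z [0.00556911 0.00691382 0.04693018 0.04788025]
```

View pics/w5.png

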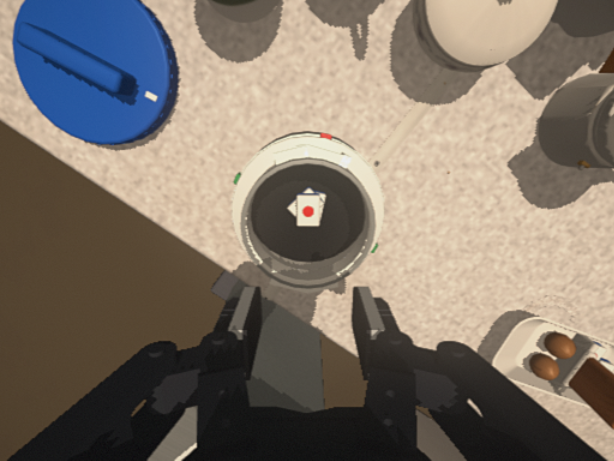

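The picture shows the three strays stacked in the tub at (308,208), the lid resting at (95,70) and the dish at lower right.

Emit:
arm_command(plan="0 0 0 -9.83;0 0 0 -9.83;0 0 0 -9.83;0 0 0 -9.83;0 0 0 -9.83;0 0 0 -9.83;0 0 0 -9.83;-0.0517 -0.0091 0 0;-0.0517 -0.0091 0 0;-0.0517 -0.0091 0 0;-0.0517 -0.0091 0 0;-0.0517 -0.0091 0 0;-0.0517 -0.0091 0 0;-0.0517 -0.0091 0 0;0 0 0 0;0 0 0 0;0 0 0 0", hand=-1)

```text
clock: 36.45
tcp_pos: [0.5028, -0.1627, 0.2243]
orientation: [-1.883, -2.513, 0.0]
contact_force: [0.1, -0.7, 0.6]
grip_width: 0.0854
gripper_force: 0.0
```

```bash
python3 - <<'E'
from h import *
im,d,P=grab('wrist');Q=P.reshape(-1,3)
g=(np.hypot(Q[:,0]-.503,Q[:,1]+.166)<.06)&(Q[:,2]>.075)&(Q[:,2]<.105);print('grip top',g.sum(),cv2.minAreaRect((Q[g,:2]*1000).astype(np.float32)))
tot((.503,-.1646,.067),106.2)
E
```

```text
grip top 632 ((503.466064453125, -164.26551818847656), (43.30915832519531, 10.824382781982422), 16.099727630615234)
36.5 [ 0.503  -0.1627  0.2245] toolx ang 106.33 q [-0.61  0.41  1.05  1.97 -0.43  1.    0.92] F [0.1 0.6 0.1] w 0.0854
shift [-0.002  -0.0004  0.1575]
yaw 0.13 or -179.87
```

Emit:
arm_command(plan="-0.0018 0 0.05 0.1;0 0 0.05 0;0 0 0.04 0;0 0 0.0165 0;0 0 0 0;0 0 0 0")

```text
clock: 37.25
tcp_pos: [0.5045, -0.1665, 0.0699]
orientation: [1.887, 2.509, 0.002]
contact_force: [0.2, -0.2, -0.7]
grip_width: 0.0851
gripper_force: 0.0
```

Emit:
arm_command(plan="0 0 0 0;0 0 0 0;0 0 0 0;0 0 0 0;0 0 0 0", hand=1, grip_force=60)

```text
clock: 37.88
tcp_pos: [0.504, -0.1664, 0.0693]
orientation: [1.889, 2.51, 0.002]
contact_force: [-0.4, 1.0, 6.1]
grip_width: 0.0431
gripper_force: 60.2
```

Emit:
arm_command(plan="0 0 -0.005 0;0 0 -0.01 0;0 0 -0.02 0;0 0 -0.03 0;0 0 -0.03 0;0 0 -0.03 0;0 0 0 0;0 0 0 0")

```text
clock: 38.88
tcp_pos: [0.5029, -0.1659, 0.1931]
orientation: [-1.888, -2.509, -0.0]
contact_force: [0.5, 0.1, -3.7]
grip_width: 0.0431
gripper_force: 61.8
```

```bash
python3 - <<'E'
from h import *
tot((.499,.075,.215),106.2)
im,d,P=grab('scene');save(im[130:330,200:440],'s2.png',2.2)
E
```

```text
38.875 [ 0.5029 -0.1659  0.1931] toolx ang 106.08 q [-0.57  0.46  1.    2.   -0.48  0.94  0.97] F [ 0.5  0.1 -3.7] w 0.0431
shift [ 0.2325  0.063  -0.0217]
yaw -0.12 or 179.88
```

View pics/s2.png

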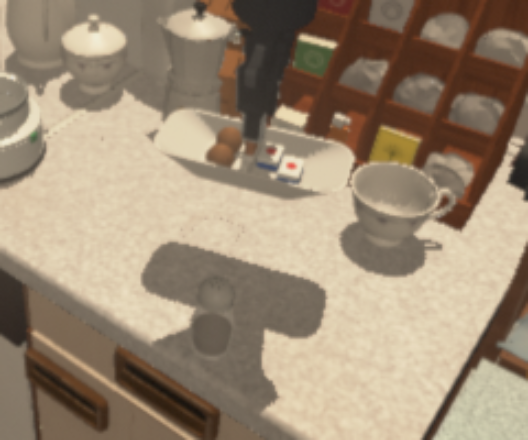

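The picture shows the dish hanging level, with two tablets at (270,155) and (290,168) and walnuts at (228,140) and (220,155).

Emit:
arm_command(plan="0.0465 0.0126 -0.002 0;0.0465 0.0126 -0.002 0;0.0465 0.0126 -0.002 0;0.0465 0.0126 -0.002 0;0.0465 0.0126 0 0;0 0 0.02 0;0 0 0.02 0;0 0 0 0;0 0 0 0")

```text
clock: 40.05
tcp_pos: [0.4998, 0.0729, 0.1616]
orientation: [1.893, 2.507, -0.001]
contact_force: [-0.8, 0.5, -5.0]
grip_width: 0.0431
gripper_force: 62.5
```

Emit:
arm_command(plan="0 0 0.003 0;0 0 0.003 0;0 0 0.003 0;0 0 0.003 0;0 0 0.003 0;0 0 0 0", grip_force=25)

```text
clock: 40.8
tcp_pos: [0.4994, 0.0745, 0.1462]
orientation: [-1.889, -2.51, 0.001]
contact_force: [-0.0, -0.4, -4.1]
grip_width: 0.0433
gripper_force: 62.5
```

Emit:
arm_command(plan="0 0 0 0;0 0 0.003 0;0 0 0.003 0;0 0 0.003 0;0 0 0.003 0;0 0 0 0", grip_force=25, hand=1)

```text
clock: 41.55
tcp_pos: [0.5017, 0.0718, 0.1358]
orientation: [1.889, 2.504, 0.001]
contact_force: [1.3, -8.2, 7.7]
grip_width: 0.043
gripper_force: 63.4
```

```bash
cat >> h.py <<'E'
def tilt(name,show=False):
    """side view of dish from the scene/top cloud: dish-long-axis direction via grip-free fit is hard; save crop"""
    im,d,P=grab('scene');save(im[60:300,80:440],name,2.0);return im,d,P
E
python3 - <<'E'
from h import *
tilt('s3.png')
E
```

```text
(no output)
```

View pics/s3.png

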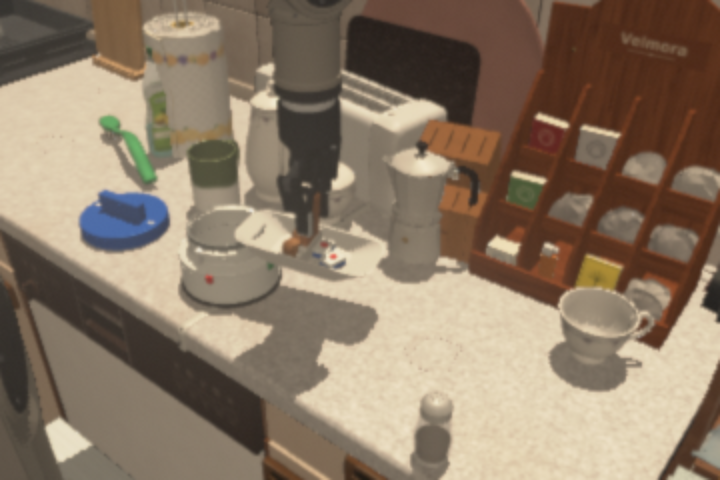

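The picture shows the dish at (310,245) resting by its walnut end on the tub rim, starting to tip; tablets and walnuts are still inside. I'll add a tilt estimator.

```bash
cat >> h.py <<'E'
from scipy.optimize import least_squares
def fit_tilt(cams=('scene','top')):
    o=r.get_obs();p=np.array(o['tcp_pos']);M=mat(o['orientation']);dx=-M[:,0];dx[2]=0;dx/=np.linalg.norm(dx);lat=np.array([-dx[1],dx[0],0]);pts=[]
    for n in cams:
        im,d,P=grab(n);hs=cv2.cvtColor(im,cv2.COLOR_RGB2HSV);Q=P-p
        s=Q@dx;l=Q@lat;z=Q[...,2]
        k=(hs[...,1]<70)&(hs[...,2]>60)&(abs(l)<.034)&(np.hypot(s,z)<.125)&(np.hypot(s,z)>.045)&(P[...,2]>.012)&~((z>-.03)&(abs(s)<.05))
        pts.append(np.c_[s[k],z[k]])
    q=np.vstack(pts)*1000
    V=np.array([[-97,30],[-54,6],[54,6],[97,30]],float)
    def res(a):
        c,sn=np.cos(a[0]),np.sin(a[0]);x=(q[:,0]-a[1]);z=q[:,1]-a[2]
        X=np.c_[x*c-z*sn,x*sn+z*c+75]
        D=[]
        for A,B in zip(V[:-1],V[1:]):
            e=B-A;t=np.clip(((X-A)@e)/(e@e),0,1);D.append(np.linalg.norm(X-A-t[:,None]*e,axis=1))
        return np.r_[np.minimum(np.min(D,0),12)/3, a[1]/3,a[2]/3]
    best=min((least_squares(res,[np.radians(t),0,0],loss='soft_l1') for t in range(0,76,8)),key=lambda b:b.cost)
    print('tilt',np.degrees(best.x[0]).round(1),'off',best.x[1:].round(1),'n',len(q),'med res',np.median(res(best.x)[:-2])*3)
    return best.x
E
python3 - <<'E'
from h import *
info();fit_tilt()
E
```

```text
41.6 [0.5017 0.0718 0.1358] toolx ang 105.94 q [-1.    0.51  0.96  2.1  -0.58  0.81  0.59] F [ 1.7 -8.5  7.3] w 0.0433
tilt 2.6 off [-1.3  7.2] n 1438 med res 1.9120851451529541
```

Emit:
arm_command(plan="0 0 0 0;0 0 0 0", grip_force=20, hand=0.1)

```text
clock: 41.95
tcp_pos: [0.5017, 0.0719, 0.1358]
orientation: [1.889, 2.504, 0.001]
contact_force: [1.1, -8.0, 7.1]
grip_width: 0.0432
gripper_force: 63.3
```

Emit:
arm_command(plan="0 0 -0.02 0;0 0 -0.015 0;-0.05 0 0 0;-0.05 0 0 0;-0.03 0 0.03 0;0 0 0.04 0;0 0 0.015 0;0 0 0 0;0 0 0 0")

```text
clock: 43.08
tcp_pos: [0.5365, -0.0501, 0.0857]
orientation: [1.887, 2.51, 0.002]
contact_force: [-0.8, -0.3, -4.4]
grip_width: 0.0434
gripper_force: 62.2
```

Emit:
arm_command(plan="0 0 0.006 0;0 0 0.006 0;0 0 0.002 0;0 0 0.002 0;0 0 0 0;0 0 0 0")

```text
clock: 43.82
tcp_pos: [0.537, -0.0497, 0.0701]
orientation: [1.888, 2.51, 0.005]
contact_force: [-3.3, 5.1, 15.4]
grip_width: 0.0433
gripper_force: 64.3
```

Emit:
arm_command(plan="0 0 0 0;0 0 0 0", hand=-0.3)

```text
clock: 44.08
tcp_pos: [0.5358, -0.0506, 0.0687]
orientation: [1.889, 2.51, 0.0]
contact_force: [-0.3, 0.4, 0.7]
grip_width: 0.0557
gripper_force: 0.0
```

Emit:
arm_command(plan="0 0 -0.002 0;0 0 0 0;0 0 0 0;0 0 0 0;0 0 0 0", hand=1, grip_force=20)

```text
clock: 44.7
tcp_pos: [0.5355, -0.0504, 0.0704]
orientation: [-1.889, -2.51, 0.0]
contact_force: [0.0, 0.5, -3.5]
grip_width: 0.0436
gripper_force: 23.0
```

Emit:
arm_command(plan="0 0 -0.005 0;0 0 -0.015 0;0 0 -0.03 0;0 0 -0.04 0;0.03 0 0 0;0.04 0 0 0;0.035 0 0 0;0.025 0 0 0;0 0 0 0;0 0 0.005 0;0 0 0.005 0;0 0 0.005 0;0 0 0 0;0 0 0 0")

```text
clock: 46.45
tcp_pos: [0.4997, 0.0742, 0.1455]
orientation: [1.89, 2.509, -0.0]
contact_force: [1.0, 0.4, -4.1]
grip_width: 0.0437
gripper_force: 23.0
```

```bash
python3 - <<'E'
from h import *
info();fit_tilt()
E
```

```text
46.45 [0.4997 0.0742 0.1455] toolx ang 106.03 q [-1.02  0.5   0.97  2.09 -0.56  0.84  0.57] F [ 1.   0.4 -4.1] w 0.0437
tilt -1.7 off [-3.4  6.5] n 1418 med res 2.072219246187042
```

Holding at 23 N and level. Lower on to the rim.

Emit:
arm_command(plan="0 0 0.004 0;0 0 0.004 0;0 0 0.004 0;0 0 0.004 0;0 0 0 0")

```text
clock: 47.18
tcp_pos: [0.5031, 0.0702, 0.1313]
orientation: [1.889, 2.499, 0.002]
contact_force: [4.0, -11.7, 8.1]
grip_width: 0.0436
gripper_force: 26.6
```

```bash
python3 - <<'E'
from h import *
info();fit_tilt()
E
```

```text
47.175 [0.5031 0.0702 0.1313] toolx ang 105.84 q [-0.99  0.52  0.95  2.1  -0.59  0.8   0.6 ] F [  4.  -11.7   8.1] w 0.0436
tilt 6.9 off [-1.4  7.4] n 1419 med res 2.0717334314375013
```

Emit:
arm_command(plan="0 0 -0.0235 0;0.022 0 0 0;0 0 0 0;-0.004 0 0.005 0;-0.005 0 0.005 0;-0.005 0 0.005 0;0 0 0 0")

```text
clock: 48.15
tcp_pos: [0.4971, 0.0807, 0.1373]
orientation: [1.891, 2.508, -0.003]
contact_force: [0.1, -1.4, -2.6]
grip_width: 0.0436
gripper_force: 23.4
```

```bash
python3 - <<'E'
from h import *
info();fit_tilt()
E
```

```text
48.15 [0.4971 0.0807 0.1373] toolx ang 105.96 q [-1.02  0.51  0.96  2.1  -0.58  0.82  0.57] F [ 0.1 -1.4 -2.6] w 0.0436
tilt 14.7 off [-2.   7.5] n 1450 med res 2.053961957410058
```

Emit:
arm_command(plan="-0.002 0 0.004 0;-0.002 0 0.004 0;-0.002 0 0.004 0;-0.002 0 0.004 0;0 0 0 0")

```text
clock: 48.88
tcp_pos: [0.5007, 0.0731, 0.1224]
orientation: [1.89, 2.506, 0.001]
contact_force: [0.7, -4.6, 3.6]
grip_width: 0.0437
gripper_force: 24.6
```

```bash
python3 - <<'E'
from h import *
info();fit_tilt()
E
```

```text
48.875 [0.5007 0.0731 0.1224] toolx ang 105.97 q [-0.98  0.53  0.93  2.11 -0.61  0.79  0.61] F [ 0.7 -4.6  3.6] w 0.0437
tilt 24.8 off [-1.5  8. ] n 1344 med res 1.8036849728533881
```

Emit:
arm_command(plan="0 0 0.004 0;0.001 0 0.003 0;0.001 0 0.003 0;0.001 0 0.002 0;0 0 0 0")

```text
clock: 49.6
tcp_pos: [0.5021, 0.0727, 0.1117]
orientation: [1.889, 2.499, 0.001]
contact_force: [4.1, -14.0, 8.8]
grip_width: 0.0439
gripper_force: 25.7
```

```bash
python3 - <<'E'
from h import *
info();fit_tilt()
E
```

```text
49.6 [0.5021 0.0727 0.1117] toolx ang 105.83 q [-0.97  0.55  0.91  2.11 -0.63  0.77  0.62] F [  4.1 -14.    8.8] w 0.0439
tilt 33.4 off [0.5 8.7] n 1242 med res 1.6858689182281805
```

Emit:
arm_command(plan="-0.002 0 0.003 0;-0.002 0 0.003 0;-0.001 0 0.003 0;0 0 0 0;0 0 0 0")

```text
clock: 50.32
tcp_pos: [0.5021, 0.0701, 0.1018]
orientation: [1.889, 2.504, 0.001]
contact_force: [1.7, -9.4, 3.5]
grip_width: 0.0437
gripper_force: 23.6
```

```bash
python3 - <<'E'
from h import *
info();fit_tilt()
im,d,P=grab('scene');save(im[60:300,80:440],'s4.png',2.0)
E
```

```text
50.325 [0.5021 0.0701 0.1018] toolx ang 105.92 q [-0.94  0.56  0.89  2.12 -0.65  0.75  0.64] F [ 1.7 -9.4  3.5] w 0.0437
tilt 41.3 off [-0.  10.3] n 1155 med res 1.8696815166467067
```

View pics/s4.png

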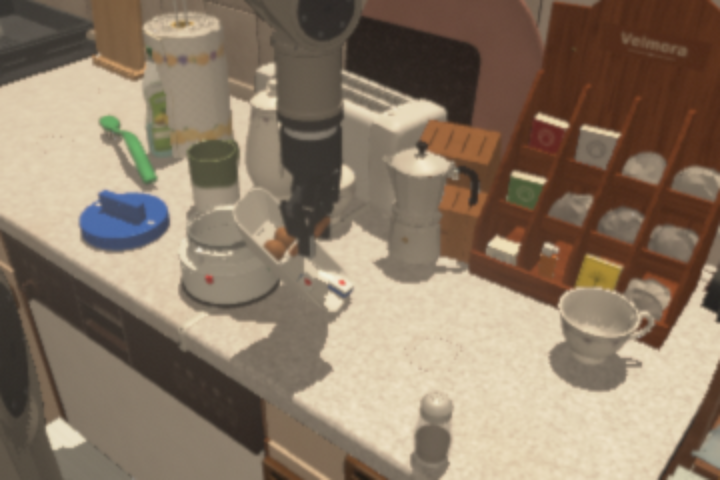

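The picture shows the dish at (290,240) tipped about 41°, with a tablet visible near the lip at (340,285) still on the ramp and the walnuts behind the divider. Now move gently over the tub.

Emit:
arm_command(plan="-0.003 0 -0.004 0;-0.002 0 -0.008 0;0 0 -0.012 0;0 0 -0.016 0;0 0 -0.016 0;0 0 -0.016 0;0 0 -0.014 0;0 0 -0.01 0;0 0 -0.005 0;0 0 0 0")

```text
clock: 51.72
tcp_pos: [0.5015, 0.0679, 0.2021]
orientation: [1.889, 2.51, 0.0]
contact_force: [0.3, 0.5, -3.7]
grip_width: 0.0437
gripper_force: 22.9
```

```bash
python3 - <<'E'
from h import *
p,M=info();x=fit_tilt();print('d',(p[:2]-[.4633,.2])@np.array([.2755,-.9613]))
im,d,P=grab('scene');tabs(P,im)
E
```

```text
51.725 [0.5015 0.0679 0.2021] toolx ang 106.07 q [-1.1   0.42  1.08  2.05 -0.46  0.94  0.5 ] F [ 0.3  0.5 -3.7] w 0.0437
tilt 41.1 off [-0.7 11.4] n 1070 med res 1.9248001660504739
d 0.13757239490299578
red [491. 259.] 159 [ 0.6735 -0.5233  0.0539] rect [ 667.1 -524. ] [27.5 40.4] long ang -84.7
red [491. 288.] 700 [ 0.6139 -0.5494  0.0272] rect [ 615.3 -549.4] [41.6 22.7] long ang 84.2
```

Emit:
arm_command(plan="0.002 0 0 0;0.004 0 0 0;0.007 0 0 0;0.01 0 0 0;0.013 0 0 0;0.015 0 0 0;0.015 0 0 0;0.015 0 0 0;0.015 0 0 0;0.015 0 0 0;0.014 0 0 0;0.011 0 0 0;0.008 0 0 0;0.005 0 0 0;0.002 0 0 0;0 0 0.006 0;0 0 0.006 0;0 0 0.004 0;0 0 0 0")

```text
clock: 54.25
tcp_pos: [0.4596, 0.2125, 0.1856]
orientation: [-1.89, -2.509, 0.001]
contact_force: [-0.1, 0.8, -4.2]
grip_width: 0.0435
gripper_force: 22.9
```

```bash
python3 - <<'E'
from h import *
p,M=info();x=fit_tilt();print('d',(p[:2]-[.4633,.2])@np.array([.2755,-.9613]))
im,d,P=grab('scene');save(im[60:300,80:440],'s5.png',2.0)
E
```

```text
54.25 [0.4596 0.2125 0.1856] toolx ang 106.04 q [-1.38  0.45  1.07  2.06 -0.51  0.92  0.25] F [-0.1  0.8 -4.2] w 0.0435
tilt 40.8 off [-1.3 12.7] n 1457 med res 3.019629263026058
d -0.013063372587289507
```

View pics/s5.png

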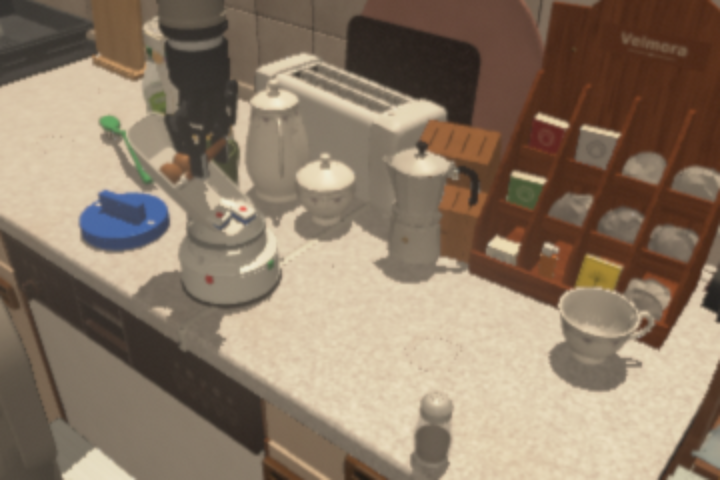

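The picture shows the dish above the tub at (215,195), both tablets on the ramp at (225,210) and (240,212), and the walnuts behind the divider at (175,168).

Emit:
arm_command(plan="0 0 0.004 0;0 0 0.004 0;0 0 0.003 0;0 0 0 0;0 0 0 0")

```text
clock: 55.02
tcp_pos: [0.46, 0.2133, 0.1752]
orientation: [-1.889, -2.51, -0.001]
contact_force: [-0.6, 2.5, -1.4]
grip_width: 0.0436
gripper_force: 23.1
```

Emit:
arm_command(plan="-0.002 0 0 0;-0.002 0 0 0;-0.002 0 0 0;0 0 0 0;0 0 0 0")

```text
clock: 55.65
tcp_pos: [0.462, 0.2088, 0.176]
orientation: [-1.888, -2.51, -0.005]
contact_force: [-2.1, 6.0, 6.1]
grip_width: 0.0434
gripper_force: 24.0
```

```bash
python3 - <<'E'
from h import *
p,M=info();x=fit_tilt();print('d',(p[:2]-[.4633,.2])@np.array([.2755,-.9613]))
c,s=np.cos(x[0]),np.sin(x[0])
for X,Z in((97,30),(54,0),(-54,0)):
    Z=Z-75;print(X*c+Z*s+x[1]+((p[:2]-[.4633,.2])@np.array([.2755,-.9613]))*1000, p[2]*1000-X*s+Z*c+x[2])
E
```

```text
55.65 [0.462  0.2088 0.176 ] toolx ang 106.11 q [-1.35  0.47  1.05  2.07 -0.53  0.9   0.27] F [-2.1  6.   6.1] w 0.0434
tilt 42.9 off [-1.3 12.5] n 1436 med res 3.098657286101215
d -0.008815478503736792
30.40409081045224 89.51702897617469
-21.52317867387854 96.76676579220393
-100.70145884895945 170.21606768484546
```

Emit:
arm_command(plan="0.003 0 -0.006 0;0.006 0 0 0;0.005 0 0 0;0 0 0.003 0;0 0 0.003 0;0 0 0 0;0 0 0 0")

```text
clock: 56.62
tcp_pos: [0.4576, 0.2203, 0.175]
orientation: [1.89, 2.51, -0.0]
contact_force: [-0.1, -0.5, -3.0]
grip_width: 0.0436
gripper_force: 23.0
```

Emit:
arm_command(plan="0 0 0.002 0;0 0 0.001 0;0 0 0 0;0 0 0 0")

```text
clock: 57.12
tcp_pos: [0.4576, 0.2205, 0.172]
orientation: [1.889, 2.51, 0.0]
contact_force: [-1.5, 0.9, -4.1]
grip_width: 0.0431
gripper_force: 23.0
```

Emit:
arm_command(plan="0 0 0.002 0;0 0 0.002 0;0 0 0 0;0 0 0 0")

```text
clock: 57.62
tcp_pos: [0.4575, 0.2205, 0.168]
orientation: [-1.889, -2.51, 0.0]
contact_force: [-0.1, -0.4, -3.9]
grip_width: 0.0437
gripper_force: 23.0
```

Emit:
arm_command(plan="0 0 0.002 0;0 0 0.002 0;0 0 0 0;0 0 0 0")

```text
clock: 58.12
tcp_pos: [0.4582, 0.2203, 0.1643]
orientation: [1.89, 2.509, 0.001]
contact_force: [0.5, -3.4, 0.9]
grip_width: 0.0435
gripper_force: 23.7
```

Emit:
arm_command(plan="-0.003 0 -0.001 0;-0.003 0 0 0;-0.003 0 0 0;-0.003 0 0 0;0 0 0 0;0 0 0 0")

```text
clock: 58.88
tcp_pos: [0.461, 0.2093, 0.165]
orientation: [-1.889, -2.51, -0.001]
contact_force: [1.2, 4.9, -3.5]
grip_width: 0.0437
gripper_force: 22.9
```

```bash
python3 - <<'E'
from h import *
p,M=info();x=fit_tilt();print('d',(p[:2]-[.4633,.2])@np.array([.2755,-.9613]))
E
```

```text
58.875 [0.461  0.2093 0.165 ] toolx ang 106.07 q [-1.34  0.48  1.03  2.08 -0.54  0.88  0.28] F [ 1.2  4.9 -3.5] w 0.0437
tilt 43.9 off [-1.1 12.1] n 1510 med res 3.6167877484717335
d -0.009592532340640027
```

Emit:
arm_command(plan="-0.003 0 0 0;-0.003 0 -0.001 0;-0.003 0 0 0;0 0 0 0;0 0 0 0")

```text
clock: 59.6
tcp_pos: [0.4633, 0.2001, 0.1659]
orientation: [1.889, 2.51, -0.001]
contact_force: [0.1, 2.8, -4.2]
grip_width: 0.0441
gripper_force: 22.4
```

```bash
python3 - <<'E'
from h import *
p,M=info();x=fit_tilt();print('d',(p[:2]-[.4633,.2])@np.array([.2755,-.9613]))
E
```

```text
59.6 [0.4633 0.2001 0.1659] toolx ang 106.05 q [-1.33  0.48  1.03  2.08 -0.54  0.88  0.3 ] F [ 0.1  2.8 -4.2] w 0.0441
tilt 49.8 off [-1.   9.9] n 1531 med res 1.8997157767584905
d -7.687390430434088e-05
```

Works: 49.8°. Continue to about 58°.

Emit:
arm_command(plan="-0.003 0 0 0;-0.003 0 -0.001 0;-0.003 0 0 0;-0.003 0 -0.001 0;0 0 0 0;0 0 0 0")

```text
clock: 60.45
tcp_pos: [0.4666, 0.1886, 0.168]
orientation: [-1.889, -2.51, 0.001]
contact_force: [-1.0, 2.7, -2.8]
grip_width: 0.0433
gripper_force: 21.6
```

```bash
python3 - <<'E'
from h import *
p,M=info();x=fit_tilt();print('d',(p[:2]-[.4633,.2])@np.array([.2755,-.9613]))
E
```

```text
60.45 [0.4666 0.1886 0.168 ] toolx ang 106.05 q [-1.31  0.47  1.04  2.08 -0.53  0.88  0.32] F [-1.   2.7 -2.8] w 0.0433
tilt 56.3 off [-1.5  9.4] n 1444 med res 1.7242755985649412
d 0.011864586595991683
```

Emit:
arm_command(plan="-0.003 0 0 0;-0.002 0 0 0;0 0 0 0;0 0 0 0;0 0 0 0;0 0 0 0")

```text
clock: 61.3
tcp_pos: [0.4681, 0.184, 0.168]
orientation: [1.889, 2.51, -0.0]
contact_force: [-0.3, 2.5, -2.3]
grip_width: 0.0437
gripper_force: 21.4
```

Emit:
arm_command(plan="0.004 0 -0.002 0;0.006 0 -0.002 0;0.006 0 -0.002 0;0 0 0 0;0 0 0 0;0 0 0 0;0 0 0 0")

```text
clock: 62.18
tcp_pos: [0.4637, 0.1992, 0.174]
orientation: [-1.89, -2.51, 0.0]
contact_force: [-0.3, 0.1, -3.3]
grip_width: 0.0438
gripper_force: 21.4
```

```bash
python3 - <<'E'
from h import *
p,M=info();x=fit_tilt()
im,d,P=grab('scene');save(im[60:300,80:440],'s6.png',2.0)
E
```

```text
62.175 [0.4637 0.1992 0.174 ] toolx ang 106.04 q [-1.34  0.47  1.05  2.07 -0.52  0.89  0.29] F [-0.3  0.1 -3.3] w 0.0438
tilt 58.0 off [-1.8  9.4] n 1267 med res 1.374328983241068
```

View pics/s6.png

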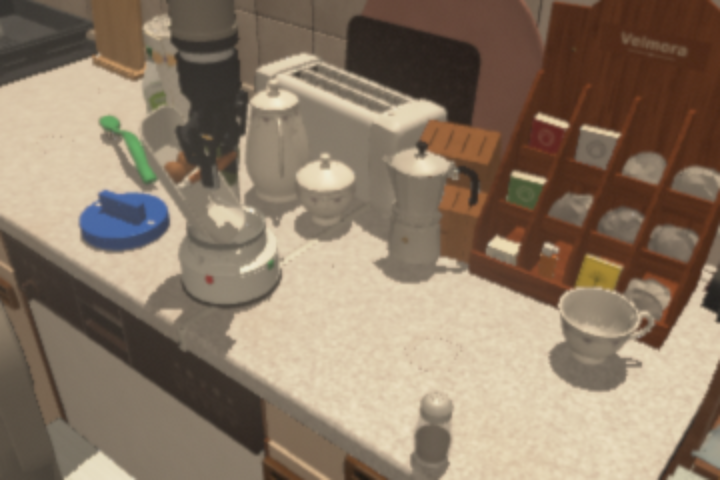

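The picture shows the dish at 58° with its lip in the tub at (225,215), no tablet left on the ramp, and the walnuts behind the divider at (180,163).

Emit:
arm_command(plan="0 0 -0.005 0;0 0 -0.01 0;0 0 -0.015 0;0 0 -0.015 0;0 0 -0.01 0;0 0 0 0;0 0 0 0")

```text
clock: 63.2
tcp_pos: [0.4633, 0.1995, 0.2287]
orientation: [-1.889, -2.51, 0.001]
contact_force: [-0.7, -0.0, -3.9]
grip_width: 0.0442
gripper_force: 21.4
```

```bash
python3 - <<'E'
from h import *
p,M=info();x=fit_tilt()
for n in('scene','top'):
    im,d,P=grab(n);hs=cv2.cvtColor(im,cv2.COLOR_RGB2HSV)
    red=(((hs[...,0]<8)|(hs[...,0]>172))&(hs[...,1]>140)&(hs[...,2]>80)).astype(np.uint8)
    nn,l,s,c=cv2.connectedComponentsWithStats(red)
    for i in range(1,nn):
        q=np.nanmedian(P[l==i],0)
        if s[i,4]>3 and .33<q[0]<.7 and -.4<q[1]<.5 : print(n,c[i].round(),s[i,4],q.round(3))
    if n=='top':
        k=(np.hypot(P[...,0]-.4633,P[...,1]-.2)<.045)&(P[...,2]<.15);print('tub z',np.percentile(P[k][:,2],[5,50,95]) if k.any() else None)
E
```

```text
63.2 [0.4633 0.1995 0.2287] toolx ang 106.08 q [-1.43  0.39  1.15  2.02 -0.43  1.    0.21] F [-0.7 -0.  -3.9] w 0.0442
tilt 57.9 off [-1.8  9.5] n 1105 med res 0.9786569867765138
scene [184. 200.] 4 [0.396 0.167 0.049]
top [378. 114.] 12 [ 0.682 -0.373  0.136]
top [193. 206.] 8 [0.516 0.188 0.02 ]
top [202. 243.] 5 [0.4   0.171 0.05 ]
tub z [0.00398169 0.00983364 0.13908149]
```

Emit:
arm_command(plan="-0.006 -0.001 0 0;-0.013 -0.002 0 0;-0.02 -0.003 0 0;-0.028 -0.005 0 0;-0.034 -0.006 0 0;-0.036 -0.0065 0 0;-0.036 -0.0065 0 0;-0.036 -0.0065 0 0;-0.036 -0.0065 0 0;-0.034 -0.006 0 0;-0.03 -0.005 0 0;-0.024 -0.004 0 0;-0.015 -0.003 0 0;-0.008 -0.0015 0 0;0 0 0.02 0;0 0 0.03 0;0 0 0.03 0;0 0 0.025 0;0 0 0.01 0;0 0 0 0")

```text
clock: 65.9
tcp_pos: [0.5016, -0.1596, 0.1132]
orientation: [-1.888, -2.509, 0.001]
contact_force: [-0.6, 0.0, -2.3]
grip_width: 0.0437
gripper_force: 21.7
```

```bash
python3 - <<'E'
from h import *
p,M=info();x=fit_tilt()
c,s=np.cos(x[0]),np.sin(x[0])
for X,Z in((97,30),(54,0)):
    Z=Z-75;print('rel d',X*c+Z*s+x[1],'z', p[2]*1000-X*s+Z*c+x[2])
E
```

```text
65.9 [ 0.5016 -0.1596  0.1132] toolx ang 106.08 q [-0.47  0.57  0.88  2.06 -0.61  0.8   1.06] F [-0.6  0.  -2.3] w 0.0437
tilt 56.6 off [-1.6  9.3] n 789 med res 0.868054347149263
rel d 14.283622686759033 z 16.836026780417782
rel d -34.439638061678515 z 36.20207599133753
```

Emit:
arm_command(plan="0 0 0.008 0;0 0 0.004 0;0 0 0.004 0;0 0 0.002 0;0 0 0 0;0 0 0 0")

```text
clock: 66.75
tcp_pos: [0.5053, -0.1623, 0.0998]
orientation: [1.886, 2.504, 0.006]
contact_force: [-3.9, 0.7, 31.1]
grip_width: 0.0436
gripper_force: 27.0
```

Emit:
arm_command(plan="0.003 0 -0.003 0;0.005 0 0 0;0.005 0 0.001 0;0.005 0 0.002 0;0.005 0 0.002 0;0 0 0 0")

```text
clock: 67.5
tcp_pos: [0.4968, -0.1368, 0.0951]
orientation: [1.888, 2.511, 0.004]
contact_force: [-1.8, 3.8, 15.9]
grip_width: 0.0438
gripper_force: 25.9
```

```bash
python3 - <<'E'
from h import *
p,M=info();x=fit_tilt()
E
```

```text
67.5 [ 0.4968 -0.1368  0.0951] toolx ang 106.12 q [-0.5   0.57  0.85  2.1  -0.65  0.75  1.05] F [-1.8  3.8 15.9] w 0.0438
tilt 44.5 off [-3.3 14.7] n 858 med res 0.8774100440730721
```

Emit:
arm_command(plan="0.005 0 0.001 0;0.006 0 0.002 0;0.006 0 0.003 0;0.006 0 0.003 0;0 0 0 0")

```text
clock: 68.22
tcp_pos: [0.4893, -0.1148, 0.0847]
orientation: [-1.887, -2.511, -0.0]
contact_force: [-0.7, 2.1, -0.3]
grip_width: 0.044
gripper_force: 23.4
```

Emit:
arm_command(plan="0.006 0 0 0;0.006 0 0 0;0.006 0 0.001 0;0.006 0 0.001 0;0 0 0 0")

```text
clock: 68.85
tcp_pos: [0.4824, -0.0919, 0.0829]
orientation: [-1.887, -2.51, -0.0]
contact_force: [0.2, 1.0, -0.3]
grip_width: 0.0437
gripper_force: 23.4
```

```bash
python3 - <<'E'
from h import *
p,M=info();x=fit_tilt()
E
```

```text
68.85 [ 0.4824 -0.0919  0.0829] toolx ang 106.12 q [-0.59  0.56  0.84  2.16 -0.67  0.7   1.  ] F [ 0.2  1.  -0.3] w 0.0437
tilt 28.1 off [-5.5 15.5] n 853 med res 0.9357210768633946
```

Emit:
arm_command(plan="0.004 0 0.002 0;0.005 0 0.002 0;0.005 0 0.002 0;0.005 0 0.002 0;0.005 0 0.003 0;0 0 0 0")

```text
clock: 69.7
tcp_pos: [0.4759, -0.0684, 0.0722]
orientation: [-1.887, -2.51, -0.002]
contact_force: [-1.9, 2.4, 6.5]
grip_width: 0.0437
gripper_force: 23.8
```

```bash
python3 - <<'E'
from h import *
p,M=info();x=fit_tilt()
E
```

```text
69.7 [ 0.4759 -0.0684  0.0722] toolx ang 106.11 q [-0.63  0.57  0.83  2.19 -0.69  0.67  0.97] F [-1.9  2.4  6.5] w 0.0437
tilt 15.5 off [-5.5 15.1] n 791 med res 1.0664140002610374
```

Emit:
arm_command(plan="0.003 0 0.002 0;0.003 0 0.003 0;0.003 0 0.003 0;0.002 0 0.002 0;0 0 0 0")

```text
clock: 70.42
tcp_pos: [0.4735, -0.0577, 0.0622]
orientation: [-1.887, -2.511, -0.003]
contact_force: [0.5, 1.7, 3.3]
grip_width: 0.0434
gripper_force: 21.0
```

```bash
python3 - <<'E'
from h import *
p,M=info();x=fit_tilt()
E
```

```text
70.425 [ 0.4735 -0.0577  0.0622] toolx ang 106.13 q [-0.63  0.58  0.8   2.2  -0.72  0.64  0.97] F [0.5 1.7 3.3] w 0.0434
tilt 3.6 off [-8.7 17. ] n 707 med res 1.1957929408531585
```

Nearly level. Lower 3 mm more and release.

Emit:
arm_command(plan="0 0 0.002 0;0 0 0.001 0;0 0 0 0;0 0 0 0")

```text
clock: 71.03
tcp_pos: [0.4733, -0.0589, 0.0591]
orientation: [1.889, 2.51, 0.001]
contact_force: [-0.0, 2.7, 3.1]
grip_width: 0.0436
gripper_force: 20.4
```

Emit:
arm_command(plan="0 0 0 0;0 0 0 0;0 0 0 0;0 0 -0.02 0;0 0 -0.04 0;0 0 -0.06 0;0 0 -0.06 0;0 0 0 0;0 0 0 0", hand=-1)

```text
clock: 72.15
tcp_pos: [0.4726, -0.0586, 0.2386]
orientation: [-1.888, -2.51, -0.001]
contact_force: [-1.0, 0.1, 0.1]
grip_width: 0.0853
gripper_force: 0.0
```

```bash
python3 - <<'E'
from h import *
info();tot((.452,.431,.24),99.67)
im,d,P=grab('wrist');tabs(P,im);save(im,'w6.png',1.2)
E
```

```text
72.15 [ 0.4726 -0.0586  0.2386] toolx ang 106.1 q [-0.99  0.3   1.2   2.07 -0.34  0.99  0.67] F [-1.   0.1  0.1] w 0.0853
72.15 [ 0.4726 -0.0586  0.2386] toolx ang 106.1 q [-0.99  0.3   1.2   2.07 -0.34  0.99  0.67] F [-1.   0.1  0.1] w 0.0853
shift [ 0.4761  0.116  -0.001 ]
yaw 6.43 or -173.57
```

View pics/w6.png

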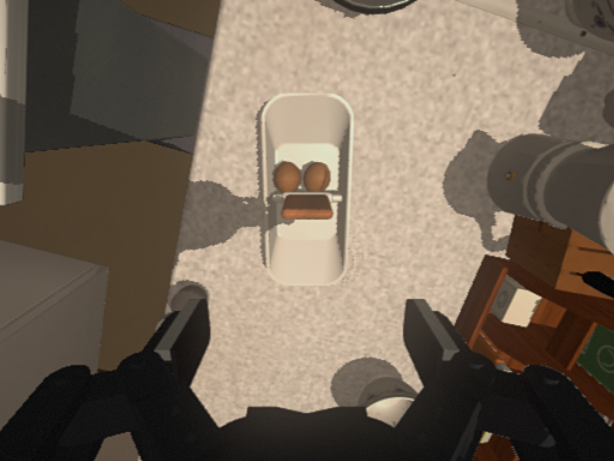

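The picture shows the dish standing upright at (307,190), walnuts at (288,177) and (316,177), and its tablet half empty.

Emit:
arm_command(plan="0.0529 0.0129 0 0;0.0529 0.0129 0 0;0.0529 0.0129 0 0;0.0529 0.0129 0 0;0.0529 0.0129 0 0;0 0 0 0;0 0 0 0")

```text
clock: 73.08
tcp_pos: [0.4613, 0.2117, 0.2378]
orientation: [1.89, 2.509, -0.005]
contact_force: [0.4, -0.4, 0.3]
grip_width: 0.0852
gripper_force: 0.0
```

```bash
python3 - <<'E'
from h import *
info();im,d,P=grab('wrist');tabs(P,im);save(im[60:330,100:420],'w7.png',2)
k=(np.hypot(P[...,0]-.4635,P[...,1]-.2)<.046)&(P[...,2]<.15);print('inside z',np.percentile(P[k][:,2],[5,50,95,99]))
E
```

```text
73.075 [0.4613 0.2117 0.2378] toolx ang 106.01 q [-1.48  0.4   1.19  2.01 -0.44  1.02  0.2 ] F [ 0.4 -0.4  0.3] w 0.0852
red [316. 176.] 16 [0.5285 0.2298 0.0526] rect [526.3 230.5] [ 8.1 38.2] long ang -59.2
red [257. 179.] 48 [0.4653 0.2037 0.0334] rect [465.7 204. ] [22.2 29.9] long ang -10.2
red [195. 194.] 14 [0.3984 0.1702 0.0522] rect [397.6 178.1] [ 4.8 25.5] long ang -78.0
red [289. 198.] 37 [0.5134 0.1864 0.0192] rect [512.  187.5] [32.2 33.1] long ang -20.4
inside z [0.00564145 0.00714329 0.03371066 0.03497522]
```

View pics/w7.png

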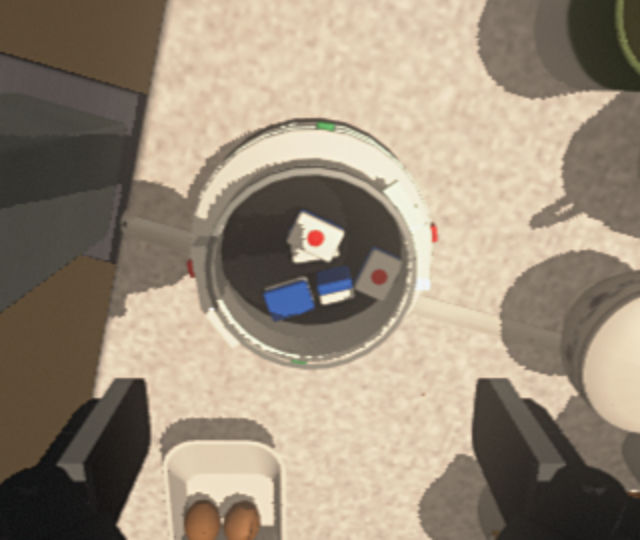

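The picture shows all five tablets in the tub: a stack of two at (316,238), then (288,298), (335,287) and (378,278). Now fetch the lid.

Emit:
arm_command(plan="0.052 0.0127 0 0;0.052 0.0127 0 0;0.052 0.0127 0 0;0.052 0.0127 0 0;0 0 0 6.4;0 0 0 0;0 0 0 0")

```text
clock: 74.0
tcp_pos: [0.4539, 0.4249, 0.2391]
orientation: [2.028, 2.399, -0.0]
contact_force: [0.2, -0.4, -0.4]
grip_width: 0.0857
gripper_force: 0.0
```

```bash
python3 - <<'E'
from h import *
lidpose();tot((.4515,.4305,.052),99.67)
E
```

```text
h.py:28: RuntimeWarning: Mean of empty slice.
  _,_,V=np.linalg.svd(b[:,:2]-b[:,:2].mean(0),full_matrices=False)
  ret = um.true_divide(
h.py:29: RuntimeWarning: Mean of empty slice.
  print('lid',np.round(c,4),rad,'ztop',zt,'bar',b.mean(0).round(4),rc,'ang',np.degrees(np.arctan2(V[0,1],V[0,0])))
Traceback (most recent call last):
  File "h.py", line 29, in lidpose
    print('lid',np.round(c,4),rad,'ztop',zt,'bar',b.mean(0).round(4),rc,'ang',np.degrees(np.arctan2(V[0,1],V[0,0])))
                                                                                                    ~^^^^^
IndexError: index 0 is out of bounds for axis 0 with size 0
```

```bash
python3 - <<'E'
from h import *
im,d,P=grab('wrist');hs=cv2.cvtColor(im,cv2.COLOR_RGB2HSV)
m=(hs[...,0]>100)&(hs[...,0]<130)&(hs[...,1]>120)&(np.hypot(P[...,0]-.451,P[...,1]-.431)<.09)&(P[...,2]<.08)
q=P[m];print(len(q),np.percentile(q[:,2],[5,50,95]))
t=q[abs(q[:,2]-.024)<.005];print(cv2.minEnclosingCircle(t[:,:2].astype(np.float32)))
b=q[q[:,2]>.045];print(cv2.minAreaRect((b[:,:2]*1000).astype(np.float32)),b[:,2].max())
tot((.4515,.4305,.052),99.67)
E
```

```text
8577 [0.02246453 0.02379779 0.05352047]
((0.4503108859062195, 0.4309265911579132), 0.06786538660526276)
((450.76336669921875, 430.75469970703125), (18.27184295654297, 82.0455322265625), 8.771809577941895) 0.05588888187323482
74.1 [0.4536 0.4255 0.2392] toolx ang 99.6 q [-1.58  0.62  1.09  1.74 -0.6   1.16 -0.14] F [ 0.3 -0.6 -0.2] w 0.0856
shift [ 0.0052 -0.0013  0.1872]
yaw -0.07 or 179.93
```

Emit:
arm_command(plan="0.0057 -0.0021 0.05 0.8;0 0 0.05 0;0 0 0.05 0;0 0 0.025 0;0 0 0.0105 0;0 0 0 0;0 0 0 0")

```text
clock: 74.97
tcp_pos: [0.4511, 0.4328, 0.0552]
orientation: [2.043, 2.386, 0.004]
contact_force: [1.1, -0.2, -0.0]
grip_width: 0.0853
gripper_force: 0.0
```

Emit:
arm_command(plan="0 0 0 0;0 0 0 0;0 0 0 0;0 0 0 0;0 0 0 0;0 0 0 0", hand=1, grip_force=60)

```text
clock: 75.72
tcp_pos: [0.4503, 0.4323, 0.0539]
orientation: [-2.043, -2.386, -0.001]
contact_force: [-1.1, -0.3, 4.3]
grip_width: 0.0166
gripper_force: 59.9
```

Emit:
arm_command(plan="0 0 -0.01 0;0 0 -0.03 0;0 0 -0.05 0;0 0 -0.05 0;0 0 -0.03 0;0 0 0 0;0 0 0 0")

```text
clock: 76.6
tcp_pos: [0.4493, 0.4319, 0.2226]
orientation: [-2.043, -2.386, 0.002]
contact_force: [-0.9, 0.7, -1.5]
grip_width: 0.0162
gripper_force: 59.2
```

```bash
python3 - <<'E'
from h import *
tot((.4635,.1999,.215),99.7)
E
```

```text
76.6 [0.4493 0.4319 0.2226] toolx ang 98.87 q [-1.58  0.64  1.08  1.75 -0.62  1.13 -0.15] F [-0.9  0.7 -1.5] w 0.0162
shift [-0.2314 -0.0217  0.0078]
yaw -0.83 or 179.17
```

Emit:
arm_command(plan="-0.0575 -0.0054 0 0;-0.0575 -0.0054 0 0;-0.0575 -0.0054 0 0;-0.0575 -0.0054 0 0;0 0 0 0;0 0 0.04 0;0 0 0.03 0;0 0 0.008 0;0 0 0 0;0 0 0 0")

```text
clock: 77.85
tcp_pos: [0.4648, 0.2019, 0.1463]
orientation: [2.043, 2.386, 0.002]
contact_force: [-0.4, 0.5, -0.5]
grip_width: 0.0161
gripper_force: 59.1
```

```bash
python3 - <<'E'
from h import *
tot((.4632,.2012,.127),99.7)
E
```

```text
77.85 [0.4648 0.2019 0.1463] toolx ang 98.87 q [-1.32  0.53  1.04  2.09 -0.62  0.86  0.24] F [-0.4  0.5 -0.5] w 0.0161
shift [-0.0005 -0.0017  0.0193]
yaw -0.83 or 179.17
```

Emit:
arm_command(plan="-0.0003 -0.0015 0.006 -0.8;0 0 0.006 0;0 0 0.004 0;0 0 0.003 0;0 0 0 0;0 0 0 0")

```text
clock: 78.6
tcp_pos: [0.4628, 0.2011, 0.1266]
orientation: [-2.027, -2.401, -0.0]
contact_force: [-0.0, 0.6, 0.6]
grip_width: 0.0164
gripper_force: 59.5
```

Emit:
arm_command(plan="0 0 0.003 0;0 0 0.002 0;0 0 0 0;0 0 0 0")

```text
clock: 79.1
tcp_pos: [0.463, 0.2011, 0.122]
orientation: [-2.026, -2.4, -0.001]
contact_force: [-2.8, 0.2, 8.7]
grip_width: 0.0164
gripper_force: 60.4
```

Emit:
arm_command(plan="0 0 0.002 0;0 0 0.002 0;0 0 0.0008 0;0 0 0 0;0 0 0 0")

```text
clock: 79.72
tcp_pos: [0.463, 0.2011, 0.1178]
orientation: [-2.026, -2.4, -0.002]
contact_force: [-5.3, -0.1, 17.9]
grip_width: 0.0165
gripper_force: 61.5
```

Emit:
arm_command(plan="0 0 0.0003 3;0 0 0 4;0 0 0 4;0 0 0 4;0 0 0 0;0 0 0 0")

```text
clock: 80.47
tcp_pos: [0.4647, 0.2011, 0.1178]
orientation: [2.323, 2.113, 0.006]
contact_force: [-0.3, -0.4, 13.7]
grip_width: 0.0162
gripper_force: 61.1
```

Emit:
arm_command(plan="0 0 0.0004 0;0 0 0 0;0 0 0 0")

```text
clock: 80.85
tcp_pos: [0.4647, 0.2011, 0.1178]
orientation: [2.323, 2.113, 0.006]
contact_force: [-2.0, 1.1, 18.3]
grip_width: 0.0163
gripper_force: 61.7
```

Emit:
arm_command(plan="0 0 0.0002 4;0 0 0 4;0 0 0 4;0 0 0 4;0 0 0 4;0 0 0 0;0 0 0 0")

```text
clock: 81.72
tcp_pos: [0.4653, 0.2013, 0.1177]
orientation: [2.655, 1.678, 0.008]
contact_force: [-0.9, 0.2, 17.2]
grip_width: 0.0166
gripper_force: 61.6
```

Emit:
arm_command(plan="0 0 0 4;0 0 0 4;0 0 0 4;0 0 0 4;0 0 0 4;0 0 0 4;0 0 0 4;0 0 0 4;0 0 0 0;0 0 0 0")

```text
clock: 82.98
tcp_pos: [0.4652, 0.2011, 0.1178]
orientation: [-3.015, -0.882, -0.008]
contact_force: [1.0, 1.5, 16.0]
grip_width: 0.0162
gripper_force: 61.5
```

```bash
python3 - <<'E'
from h import *
info();print(r.get_obs()['moment'])
E
```

```text
82.975 [0.4652 0.2011 0.1178] toolx ang 32.59 q [-1.4   0.78  1.25  2.12 -0.93  0.97 -0.62] F [ 1.   1.5 16. ] w 0.0162
[ 0.07668858  0.064492   -0.33107965]
```

Emit:
arm_command(plan="0 0 0.0003 2.5;0 0 0 2.5;0 0 0 2;0 0 0 0;0 0 0 0")

```text
clock: 83.6
tcp_pos: [0.4654, 0.2011, 0.1177]
orientation: [-3.063, -0.697, -0.009]
contact_force: [-0.2, -0.4, 18.9]
grip_width: 0.0166
gripper_force: 61.8
```

```bash
python3 - <<'E'
from h import *
info();print(r.get_obs()['moment'])
E
```

```text
83.6 [0.4654 0.2011 0.1177] toolx ang 25.63 q [-1.41  0.8   1.28  2.12 -0.96  0.99 -0.72] F [-0.2 -0.4 18.9] w 0.0166
[ 0.00818321  0.11572801 -0.0186312 ]
```

Emit:
arm_command(plan="0 0 0 1;0 0 0 0.8;0 0 0 0;0 0 0 0")

```text
clock: 84.1
tcp_pos: [0.4655, 0.2011, 0.1178]
orientation: [-3.074, -0.65, -0.009]
contact_force: [0.7, -1.0, 19.5]
grip_width: 0.0165
gripper_force: 61.8
```

```bash
python3 - <<'E'
from h import *
info();print(r.get_obs()['moment'])
E
```

```text
84.1 [0.4655 0.2011 0.1178] toolx ang 23.87 q [-1.41  0.81  1.28  2.12 -0.96  1.   -0.75] F [ 0.7 -1.  19.5] w 0.0165
[-0.01629415  0.10043162  0.19878212]
```

Emit:
arm_command(plan="0 0 0 1.5;0 0 0 0;0 0 0 0")

```text
clock: 84.48
tcp_pos: [0.4655, 0.2011, 0.1178]
orientation: [-3.082, -0.609, -0.009]
contact_force: [-0.2, -0.1, 19.3]
grip_width: 0.0163
gripper_force: 61.8
```

```bash
python3 - <<'E'
from h import *
info();print(r.get_obs()['moment'])
E
```

```text
84.475 [0.4655 0.2011 0.1178] toolx ang 22.36 q [-1.41  0.81  1.29  2.12 -0.97  1.01 -0.77] F [-0.2 -0.1 19.3] w 0.0163
[0.03899132 0.16027749 0.13643145]
```

Emit:
arm_command(plan="0 0 -0.002 0;0 0 -0.003 0;0 0 -0.003 0;0 0 -0.001 0;0 0 0 0;0 0 0 0")

```text
clock: 85.22
tcp_pos: [0.4646, 0.2011, 0.1255]
orientation: [3.081, 0.609, 0.006]
contact_force: [2.4, 0.5, 6.4]
grip_width: 0.0165
gripper_force: 60.1
```

Emit:
arm_command(plan="0 0 -0.002 0;0 0 0 0;0 0 0 0")

```text
clock: 85.6
tcp_pos: [0.4643, 0.2011, 0.126]
orientation: [3.08, 0.61, 0.006]
contact_force: [9.7, 0.4, -13.3]
grip_width: 0.0163
gripper_force: 60.9
```

Emit:
arm_command(plan="0 0 0.0015 0;0 0 0 0")

```text
clock: 85.85
tcp_pos: [0.4639, 0.201, 0.1256]
orientation: [3.082, 0.609, 0.004]
contact_force: [2.7, 0.1, 5.8]
grip_width: 0.0162
gripper_force: 63.2
```

Emit:
arm_command(plan="0 0 0 0;0 0 0 0;0 0 0 0;0 0 -0.03 0;0 0 -0.05 0;0 0 -0.06 0;-0.04 0 -0.04 0;0 0 0 0;0 0 0 0", hand=-1)

```text
clock: 86.98
tcp_pos: [0.4347, 0.1944, 0.2931]
orientation: [-3.082, -0.608, 0.011]
contact_force: [-0.1, 0.2, 0.3]
grip_width: 0.0852
gripper_force: 0.0
```

```bash
python3 - <<'E'
from h import *
info()
for n in('wrist','top'):
    im,d,P=grab(n);hs=cv2.cvtColor(im,cv2.COLOR_RGB2HSV)
    m=(hs[...,0]>100)&(hs[...,0]<130)&(hs[...,1]>120)&(np.hypot(P[...,0]-.463,P[...,1]-.2)<.09)&(P[...,2]<.14)&(P[...,2]>.06)
    q=P[m];zt=np.median(q[:,2]);t=q[abs(q[:,2]-zt)<.005];print(n,len(q),'ztop',zt,cv2.minEnclosingCircle(t[:,:2].astype(np.float32)))
    b=q[q[:,2]>zt+.022];print(cv2.minAreaRect((b[:,:2]*1000).astype(np.float32)))
E
```

```text
86.975 [0.4347 0.1944 0.2931] toolx ang 22.3 q [-1.71  0.32  1.45  2.   -0.36  1.13 -1.3 ] F [-0.1  0.2  0.3] w 0.0852
wrist 10501 ztop 0.09586621973550735 ((0.4631056487560272, 0.19965918362140656), 0.06774977594614029)
((463.219482421875, 199.4045867919922), (83.13684844970703, 18.26070785522461), 21.985172271728516)
top 1045 ztop 0.09614500060478703 ((0.4631645381450653, 0.1988992989063263), 0.0677800178527832)
((450.05462646484375, 194.48947143554688), (54.535850524902344, 17.986469268798828), 23.14544105529785)
```

```bash
python3 -c "
from bench import ticket
print(ticket.hand_in())"
```

```text
the job is handed in; nothing more can be done
None
```

I handed the job in with all five tablets in the tub, the lid locked at its end stop (about 2.5° past its starting angle; it held against a 13 N upward pull), and the dish upright with both walnuts about 11 cm nearer the tub; the hand-in returned no verdict.

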